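Slip the C-washer under the cam and clamp the panel

ROBOT

A 6-joint arm with a two-finger parallel gripper is mounted at the origin on the work surface. World frame = base frame: x ahead of the robot, y to its left, z up, the work surface at z = 0. Lengths are in m, angles in rad, forces in N, time in s.
With the tool pointing down it reaches from about 0.35 to 0.975 m from the base axis. Payload 4.9 kg.
Tool frame: the origin (TCP) lies at the very end of the fingers, on their centre line; the grasp point (between the pads) lies 19 mm behind it (manip.hold_point_z is the distance from the TCP to the grasp point, in m); z points along the fingers, x is the direction in which the jaws open and shut, and the axes are right-handed (so a half turn about z gives the same grasp; the last joint's range is limited). The gripper opens to 85 mm and grips with 20 to 120 N. Pads are 22 mm wide; open, the fingers measure 114 mm over their backs; the gripper's body (76 mm by 85 mm) begins 54 mm behind the grasp point. The pads swing forward as they close: fully open they stand 13 mm farther back than shut.
Start: joints at [-1.432, 0.053, 1.613, -0, 1.476, -0.119], TCP at [0.159, -0.604, 0.197] pointing down, gripper open.
Joint ranges: [-3.01, 3.01], [-1.01, 2.22], [0.06, 2.58], [-1.02, 4.17], [0.09, 2.62], [-3.14, 3.14]. Speed limits (rad/s): [2.57, 2.57, 3.14, 3.14, 3.14, 3.14].

INTERFACE

Orientations are given as a unit quaternion [w, x, y, z].
In Python, from plant import manip gives the robot as it stands.
- The arm moves only by the shell command python3 -m handwheel 'ROWS' [OPENING]. ROWS is JSON, a list of rows, each an object of numbers: "dx", "dy", "dz": the shift along the tool's x, y, z in m; "ax", "ay", "az": the turn, a rotation vector about the tool's x, y, z in rad. In form: [{"dx": .., "dy": .., "dz": .., "ax": .., "ay": .., "az": ..}, ...]. A call has 1 to 5 rows; each row is the pose to reach, as a shift and turn from the pose commanded when the call began, along the tool's axes at that moment; what a row does not reach only later rows make up. A row lasts 1/8 s, in which the tool goes at most 62.5 mm and 10.7 degrees, less where a joint would pass 70% of its speed; a pose out of reach is approached as far as the arm can. A call with a gripper value outside its range is refused whole. OPENING is the closure in counts, from 0 (fully open) to 255 (shut), set as the call begins (- or left out, the last holds). The fingers move at their own pace and stop on an object; the grip force is fixed at half the most. Time passes only in rows, so rows that repeat a pose let the fingers close. It gives the time, the measured TCP pose, the force and the opening at its end, in the units of the state.
- manip.state(): the state, without advancing time (a new reading comes with each control period).
- manip.grab_frame(name): name is "scene" or "side" or "wrist"; returns a dict with "image" (480x640x3 uint8, blue, green, red), "z_map" (480x640 float32, m along the optical axis (not along the pixel's ray), 0 where there is no reading), "K" (3x3 intrinsics, pixels), "xyz" and "rotation" of the camera in the world. Camera axes: x right, y up, looking along -z (the intrinsics and any distortion apply to the point x, -y, -z); pixel columns grow to the right and rows downward; lengths in m; the calibration is good to about 2 mm. A picture is of the moment at which its call begins.
- manip.job_done(): hands the job in, once; it reports no verdict.
The state is a dict: "time": time; "joint_pos": joint angles; "joint_vel": joint speeds; "joint_efforts": joint torques, N m; "tool_pos": TCP position; "tool_rot": TCP orientation; "contact_force": force on the tool from outside, world axes, zero at the start; "ft_torque": the same for the moment, N m; "gripper_width": opening from 0.0 (shut) to 1.0 (fully open).
Only numpy, scipy, OpenCV 4.12 (cv2) and the standard library are available. Lean on these libraries where they do the work, as an engineer would, in place of code of your own. Each camera call takes 0.05 s, during which the arm holds its last target.

TASK

Clamp the sheet panel in its fixture: take the C-washer by its lug and, with the cam lever left open, slide it slot first and flat along the panel, straight in from the side on which the lever closes, under the cams and onto the stud until the stud bottoms in the slot. The cams sit a little lower than the washer is thick, so it has to be eased in to wedge them up against their spring; do not ram the stud or press the gripper into the panel. Then let go, swing the cam lever over and all the way down to its stop without forcing it, and leave everything else where it is.

Things in the scene. Friction and masses are not known exactly. Their poses are not given: they have to be found in the camera images.
- washer_lug (a point): Centre of the upright grip lug on the C-washer's stem: 24 mm long (x), 12 mm wide (y), from 8 to 30 mm above the washer's underside; this point is 19 mm above the underside, 55 mm behind the disc's centre. Axes: x from the lug to the open end of the slot, z up. The C-washer is bare steel, about 110 to 180 g, and starts flat on the bench left or right of the fixture, slot away from the robot.
- washer_seat (a point): On the C-washer's underside, at the centre of its disc (52 mm across, 8 mm thick): where the stud's axis lies when the stud touches the slot's bottom. Same axes as washer_lug. Home is when this point is at stud_foot. Opposite the slot is a flat stem 20 mm wide, 8 mm thick, ending 72 mm from here, with the lug on it.
- slot_mouth (a point): Middle of the open end of the C-washer's slot, half-way up its thickness, 23 mm ahead of washer_seat. The slot is 16 mm wide and opens out to 24 mm at the mouth; the noses of the two prongs beside it are bevelled on top, down to about 6 mm thick. Same axes as washer_lug.
- stud_foot (a point): Where the stud's axis meets the panel's top, 25 mm above the bench. The stud: upright steel rod, 14 mm diameter. Fixture axes: x from its front to its rear, within 0.3 rad of straight away from the robot; z up. The C-washer slides in along +x. In front of the stud the panel is flat and free for 140 mm, 50 mm to each side.
- lever_pivot (a point): Centre of the lever's cross pin, on the stud's axis 18 mm above the panel. On each side (8 to 16 mm off the axis) is a round cam, radius 12 mm; lever open, its underside is 6.4 to 6.8 mm above the panel. Stud and cams are sprung down (6 to 8 N) and can rise 4 mm: the 8 mm washer lifts them 1.2 to 1.6 mm, which takes a push of 8 to 17 N; home, the push rises steeply.
- lever_end (a point): Centre of the round cross bar at the cam lever's end, 90 mm from the pivot: 14 mm diameter, 24 mm long along the fixture's y; handle 16 mm wide, 9 mm thick. Open, the lever leans to the rear (+x), about 55 degrees above level; its end swings up, over and down to the front (-x) till it points 25 degrees above level, over the lug, clear of it. It stays where it is left.
- camlever (a joint): Angle of the cam lever in rad: 0 fully open, 1.75 closed, at its stop. Easy at first; the last third clamps and takes about 6 to 12 N at the lever's end.
- panel: The sheet panel to be clamped, 234 x 184 mm, 3 mm thick, bare bright metal with slots, lying in the fixture (dark steel base 250 x 200 mm, corner stops 41 mm high, two strap clamps at the rear up to 63 mm high); fixed. Origin: centre of its underside, 22 mm above the bench; axes as the fixture's. The stud stands 25 mm behind its centre.
- flat_washer: Plain closed steel washer, 52 mm across, 17 mm hole, 8 mm thick, flat on the bench on the other side of the fixture from the C-washer; leave it. Origin: centre of its underside.
- bolt_a: Hex bolt standing on its head on the panel, 42 mm tall, 21 mm across the head, near the rear of the panel; leave it. Origin: centre of its underside.
- bolt_b: Hex bolt standing on its head on the bench, 42 mm tall; leave it. Origin: centre of its underside.
- nut: Hex nut lying on the panel, 24 mm across flats, 12 mm tall; leave it. Origin: centre of its underside.
- tub: Small white tub on the bench, 72 mm across, 65 mm tall; leave it. Origin: centre of its underside.
- gauge_case: Flat white case on the bench, 100 x 130 x 22 mm; leave it. Origin: centre of its underside.
- spanner: Open-ended spanner lying on the bench, 190 mm long; leave it. Origin: centre of its underside.
Mind the look-alikes: they are no part of the job. There is more than one size of the part that bears washer_lug; the job needs the middle-sized.

How it is judged:
On the way, in this order (a step that is already met when the one before it is completed fails the run):
1. the C-washer lies flat on the panel and home on the stud, under the open cams (x of washer_seat in the frame of stud_foot between -0.002 and 0.002 m and y of washer_seat in the frame of stud_foot between -0.002 and 0.002 m and z of washer_seat in the frame of stud_foot between -0.002 and 0.002 m and angle between washer_seat's own z axis and vertical below 0.05 rad and angle between the x axis of washer_seat and the x axis of stud_foot, either way round below 0.2 rad and value of joint camlever below 0.5 rad), for 0.2 s.
2. the lever is swung down to its stop (value of joint camlever above 1.65 rad), for 0.2 s.
At the end, for the whole second after the job is handed in: the C-washer lies flat on the panel with the stud at the bottom of its slot (within 2 mm each way, turned within 0.2 rad of straight), the lever is down (within 0.1 rad of its stop) and the washer is clamped on the panel with over 25 N, at rest (x of washer_seat in the frame of stud_foot between -0.002 and 0.002 m and y of washer_seat in the frame of stud_foot between -0.002 and 0.002 m and z of washer_seat in the frame of stud_foot between -0.002 and 0.002 m and angle between washer_seat's own z axis and vertical below 0.05 rad and angle between the x axis of washer_seat and the x axis of stud_foot, either way round below 0.2 rad and value of joint camlever above 1.65 rad and contact force between c_washer and panel above 25 N and linear speed of c_washer below 0.01 m/s); the robot touches nothing.
It fails at once if the washer is rammed against the stud while the lever is open (over 25 N on the stud's shank) (contact force between c_washer and stud_c0 above 25 N and value of joint camlever below 0.5 rad).
It fails at once if the gripper presses on the panel with over 20 N (contact force between the fingers and panel above 20 N).
It fails at once if the lever, the stud or the fixture is forced by the robot with over 40 N (contact force between any of the fingers, the arm and fixture above 40 N).
It fails at once if the lever is closed before the washer is in (value of joint camlever above 0.6 rad and horizontal distance between washer_seat and stud_foot above 0.008 m).
It fails at once if something else on the bench or the panel is moved by over 25 mm (distance of any of flat_washer, bolt_a, bolt_b, nut, tub, gauge_case, spanner from where it was at the start of the episode above 0.025 m).
It also fails if it takes over 69 s, if anything falls off the work surface, if the arm or the gripper's body presses on something with over 40 N, if the wrist force passes 120 N, or if a joint passes its speed limit or range.

## Working session

There is one attempt and no reset: what is moved stays moved. The work goes in short steps, Python scripts to look and compute and a shell command to move; the robot and the scene stay as the last step left them, time stands still between calls to the robot, and variables do not carry over. Pictures are saved under pics/ and viewed, and the job is handed in when it is done.

```bash
ls -la; mkdir -p pics; cat > h.py <<'E'
import numpy as np, cv2
from plant import manip
def grab(n,tag):
    f=manip.grab_frame(n); cv2.imwrite(f'pics/{tag}.png',f['image']); np.savez(f'{tag}.npz',**{k:np.asarray(v) for k,v in f.items()}); return f
def load(tag): return dict(np.load(f'{tag}.npz'))
def ray(f,u,v):
    K=f['K']; d=np.array([(u-K[0,2])/K[0,0],-(v-K[1,2])/K[1,1],-1.0]); return f['rotation']@d
def onplane(f,u,v,z):
    d=ray(f,u,v); o=f['xyz']; return o+d*(z-o[2])/d[2]
def depthpt(f,u,v):
    z=f['z_map'][int(round(v)),int(round(u))]; return f['xyz']+ray(f,u,v)*z
def proj(f,p):
    c=f['rotation'].T@(np.asarray(p)-f['xyz']); K=f['K']; return np.array([K[0,2]+K[0,0]*c[0]/-c[2],K[1,2]+K[1,1]*(-c[1])/-c[2]])
E
python3 - <<'E'
from h import *
for n in ['scene','side','wrist']:
    f=grab(n,n+'0'); print(n,f['K'].tolist(),f['xyz'],np.round(f['rotation'],3).tolist(),[k for k in f])
s=manip.state(); print(s)
E
```

```text
total 12
drwxr-xr-x  3 agent agent 4096 Dec  6 22:35 .
drwxr-xr-x 23 root  root  4096 Dec  6 22:35 ..
drwxr-xr-x  2 agent agent 4096 Dec  6 22:35 pics
scene [[444.3732081903472, 0.0, 318.454807283999], [0.0, 444.3732081903472, 237.68063779935613], [0.0, 0.0, 1.0]] [1.24473975 0.07295867 0.66062817] [0.58, 0.28, 0.346, 0.682] ['image', 'z_map', 'K', 'xyz', 'rotation']
side [[476.3943298350028, 0.0, 317.04722335378005], [0.0, 476.3943298350028, 239.1469212081344], [0.0, 0.0, 1.0]] [0.04992797 0.49955593 0.85131692] [-0.323, -0.123, 0.352, 0.87] ['image', 'z_map', 'K', 'xyz', 'rotation']
wrist [[345.345436117259, 0.0, 318.40322056393086], [0.0, 345.345436117259, 235.13540795098586], [0.0, 0.0, 1.0]] [ 0.2406775  -0.5821678   0.37276331] [0.781, -0.13, 0.102, -0.602] ['image', 'z_map', 'K', 'xyz', 'rotation']
{'time': 0.15, 'joint_pos': array([-1.43203097e+00,  5.32330799e-02,  1.61401375e+00,  1.78172254e-05,
        1.47601071e+00, -1.18986760e-01]), 'joint_vel': array([-0.00069615, -0.00309526, -0.00674528,  0.00077363,  0.0007465 ,
       -0.00028484]), 'joint_efforts': array([-3.36562061e-04, -3.94244385e+01, -3.70722198e+01, -1.41792934e-04,
        4.67669684e-03, -1.00778189e-05]), 'tool_pos': array([ 0.15925294, -0.60379041,  0.19580721]), 'tool_rot': array([-5.89106860e-04,  7.92119013e-01, -6.10366100e-01, -5.88208318e-04]), 'contact_force': array([ 0.33847806, -0.01323483,  0.38332907]), 'ft_torque': array([ 0.06884746, -0.02834664,  0.03853658]), 'gripper_width': 1.0026419339965478}
```

```bash
cat >> h.py <<'E'
from scipy.spatial.transform import Rotation as R
def q2m(q): q=np.asarray(q); return R.from_quat([q[1],q[2],q[3],q[0]]).as_matrix()
def fix(f):
    f=dict(f); f['rotation']=q2m(f['rotation']) if np.asarray(f['rotation']).shape==(4,) else f['rotation']; return f
_l=load
def load(tag): return fix(_l(tag))
_g=grab
def grab(n,tag): return fix(_g(n,tag))
E
python3 -c "
from h import *
for n in ['scene0','side0','wrist0']:
  f=load(n); print(f['rotation'].round(2).tolist(), onplane(f,320,240,0), depthpt(f,320,240))"
```

```text
[[-0.17, -0.6, 0.78], [0.99, -0.09, 0.15], [-0.02, 0.8, 0.6]] [ 0.39616625 -0.08308847  0.        ] [ 0.42368266 -0.07802838  0.02142197]
[[-0.76, 0.48, -0.44], [-0.65, -0.54, 0.53], [0.01, 0.69, 0.72]] [ 0.56297197 -0.13247661  0.        ] [ 5.62997792e-01 -1.32508421e-01 -4.28418372e-05]
[[0.26, 0.91, 0.32], [-0.97, 0.24, 0.08], [-0.0, -0.33, 0.95]] [ 0.11086622 -0.61759438  0.        ] [ 1.10712986e-01 -6.17636202e-01 -4.40020644e-04]
```

View pics/scene0.png

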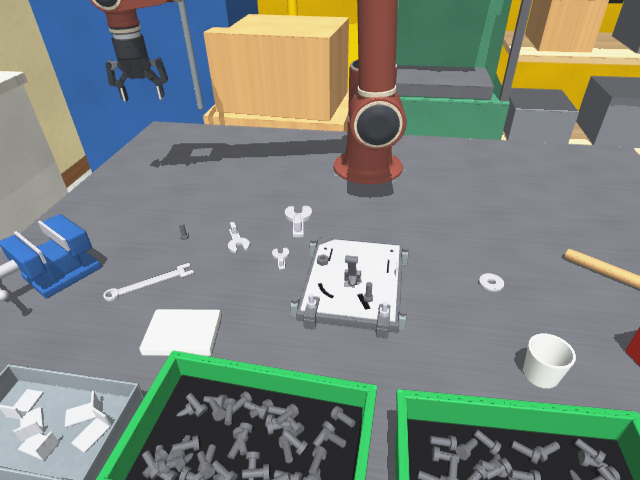

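View pics/side0.png

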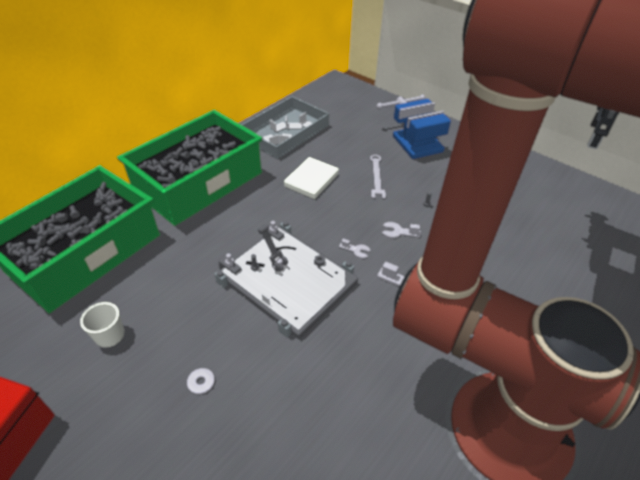

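View pics/wrist0.png

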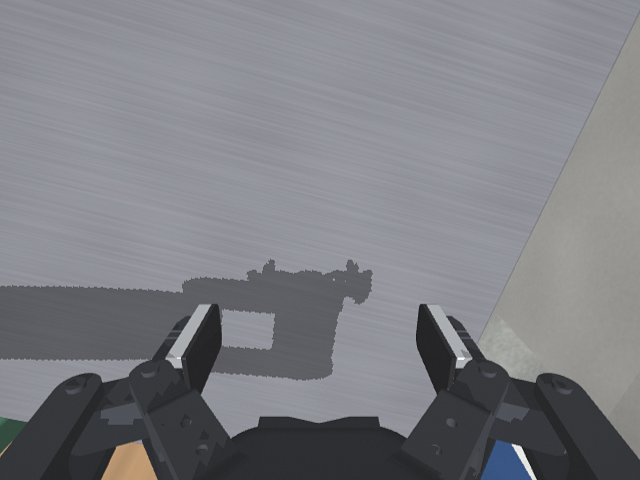

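```bash
python3 -c "
from h import *
f=load('scene0'); c=f['image'][195:335,170:415]; cv2.imwrite('pics/c1.png',cv2.resize(c,None,fx=3.2,fy=3.2,interpolation=cv2.INTER_CUBIC))
f=load('side0'); c=f['image'][180:335,215:455]; cv2.imwrite('pics/c2.png',cv2.resize(c,None,fx=3.3,fy=3.3,interpolation=cv2.INTER_CUBIC))
"
```

```text
(no output)
```

View pics/c1.png

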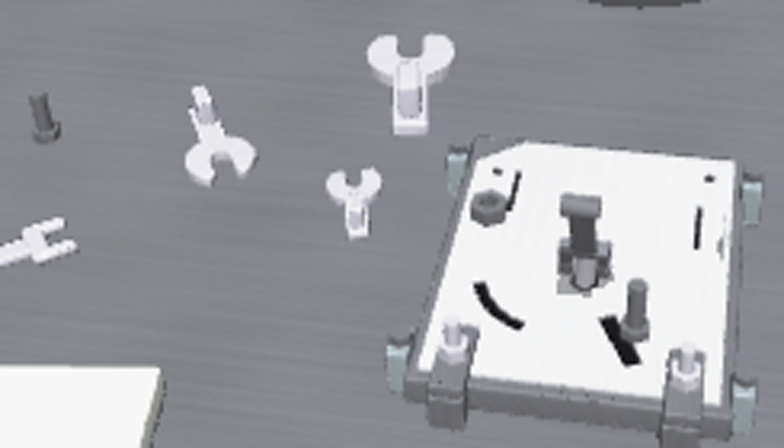

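View pics/c2.png

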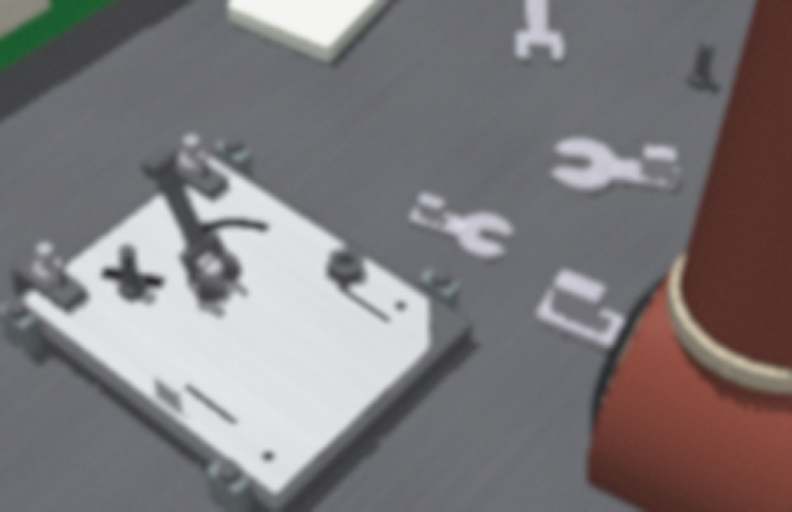

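```bash
python3 - <<'E'
from h import *
f=load('scene0'); g=load('side0')
im=f['image']; hsv=cv2.cvtColor(im,cv2.COLOR_BGR2HSV)
m=((hsv[...,1]<40)&(hsv[...,2]>165)).astype(np.uint8)
n,l,st,ce=cv2.connectedComponentsWithStats(m)
for i in range(1,n):
    x,y,w,h,a=st[i]
    if 40<a<9000 and 190<y<330 and 100<x<560:
        v,u=np.nonzero(l==i)
        P=np.array([onplane(f,a_,b_,0.008)[:2] for a_,b_ in zip(u,v)])
        c=P.mean(0); ev,E=np.linalg.eigh(np.cov((P-c).T)); q=(P-c)@E
        print((x,y,w,h),a,c.round(3),'axis',E[:,1].round(2),'len',np.ptp(q[:,1]).round(3),'wid',np.ptp(q[:,0]).round(3))
for n,p in dict(pivot=(352,275),leverend=(351,259),panelc=(352,283),Cdisc=(238,245),Clug=(234,231)).items(): print(n,depthpt(f,*p).round(4))
for n,p in dict(Cdisc=(392,230),lug=(412,230)).items(): print(n,onplane(g,*p,0.008).round(4))
E
```

```text
(np.int32(284), np.int32(205), np.int32(28), np.int32(32)) 483 [ 0.325 -0.153] axis [-0.98 -0.2 ] len 0.139 wid 0.072
(np.int32(228), np.int32(221), np.int32(22), np.int32(32)) 323 [ 0.433 -0.283] axis [-0.88 -0.47] len 0.129 wid 0.052
(np.int32(300), np.int32(239), np.int32(100), np.int32(83)) 5596 [0.529 0.016] axis [-0.99  0.11] len 0.261 wid 0.21
(np.int32(272), np.int32(247), np.int32(18), np.int32(23)) 209 [ 0.481 -0.161] axis [-0.96 -0.28] len 0.077 wid 0.04
(np.int32(103), np.int32(263), np.int32(91), np.int32(38)) 664 [ 0.608 -0.426] axis [-0.62  0.79] len 0.188 wid 0.041
(np.int32(479), np.int32(273), np.int32(25), np.int32(19)) 333 [0.497 0.304] axis [-1.    0.08] len 0.058 wid 0.049
(np.int32(139), np.int32(309), np.int32(81), np.int32(47)) 3105 [ 0.729 -0.299] axis [-0.16  0.99] len 0.136 wid 0.115
pivot [0.5745 0.0139 0.0569]
leverend [0.6065 0.0138 0.1255]
panelc [0.5685 0.014  0.0294]
Cdisc [ 0.443  -0.2772 -0.0015]
Clug [ 0.4083 -0.2969  0.0134]
Cdisc [ 0.4447 -0.272   0.008 ]
lug [ 0.4068 -0.3052  0.008 ]
```

The three C-washers in the scene view are at (298,218), disc 72 mm, slot towards the robot; (237,238), disc 52 mm, slot away; and (281,257), disc about 40 mm. The one at (237,238) is the middle size, and both its 52 mm disc and its slot direction fit. I'll go above it and confirm with an enlarged wrist view.

```bash
python3 -m handwheel '[{"dx":-0.231,"dy":-0.316,"dz":0.05,"az":-0.25},{"dx":-0.231,"dy":-0.316,"dz":0.05,"az":-0.25},{"dx":-0.231,"dy":-0.316,"dz":0.05,"az":-0.25},{"dx":-0.231,"dy":-0.316,"dz":0.05,"az":-0.25},{"dx":-0.231,"dy":-0.316,"dz":0.05,"az":-0.25}]' 0
```

```text
invalid input at $[0]: expected keys dx, dy, dz, ax, ay, az
```

```bash
python3 -m handwheel '[{"dx":-0.231,"dy":-0.316,"dz":0.05,"ax":0,"ay":0,"az":-0.25},{"dx":-0.231,"dy":-0.316,"dz":0.05,"ax":0,"ay":0,"az":-0.25},{"dx":-0.231,"dy":-0.316,"dz":0.05,"ax":0,"ay":0,"az":-0.25},{"dx":-0.231,"dy":-0.316,"dz":0.05,"ax":0,"ay":0,"az":-0.25},{"dx":-0.231,"dy":-0.316,"dz":0.05,"ax":0,"ay":0,"az":-0.25}]' 0
python3 -c "
from h import *
s=manip.state();print(s['tool_pos'],q2m(s['tool_rot']).round(3).tolist())"
```

```text
time: 0.78
tool_pos: [0.3555, -0.3618, 0.1568]
tool_rot: [-0.0, 0.862, -0.507, 0.0]
contact_force: [0.8, -0.6, -0.8]
gripper_width: 0.999
[ 0.35552708 -0.36183188  0.15677205] [[0.486, -0.874, 0.0], [-0.874, -0.486, -0.0], [0.0, -0.0, -1.0]]
```

```bash
python3 -m handwheel '[{"dx":-0.030,"dy":-0.074,"dz":0.03,"ax":0,"ay":0,"az":0},{"dx":-0.030,"dy":-0.074,"dz":0.03,"ax":0,"ay":0,"az":0},{"dx":-0.030,"dy":-0.074,"dz":0.03,"ax":0,"ay":0,"az":0}]'
python3 -c "
from h import *
f=grab('wrist','w1');grab('scene','s1');
s=manip.state();print(s['tool_pos'],f['xyz'])"
```

```text
time: 1.15
tool_pos: [0.4048, -0.2996, 0.1259]
tool_rot: [-0.0, 0.863, -0.505, -0.001]
contact_force: [0.6, -0.3, 0.7]
gripper_width: 1.001
[ 0.40459187 -0.30174854  0.12732671] [ 0.47853523 -0.25830997  0.30292221]
```

View pics/w1.png

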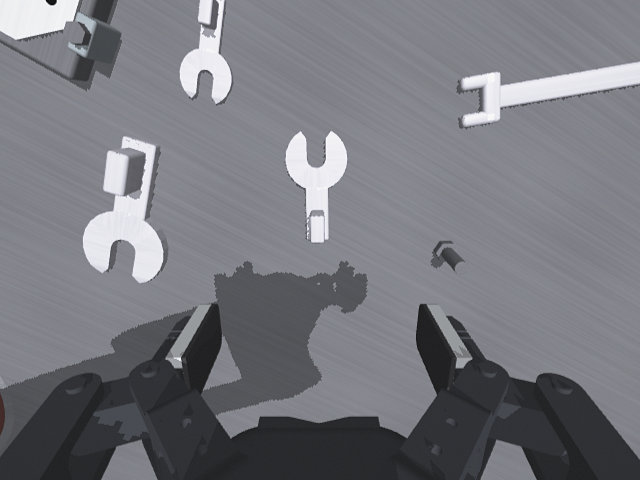

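```bash
cat > meas.py <<'E'
from h import *
def washer(f,box,z,plot=None):
    im=f['image']; hsv=cv2.cvtColor(im,cv2.COLOR_BGR2HSV)
    m=((hsv[...,1]<60)&(hsv[...,2]>195)).astype(np.uint8)
    x0,y0,x1,y1=box; mm=np.zeros_like(m); mm[y0:y1,x0:x1]=m[y0:y1,x0:x1]
    n,l,st,ce=cv2.connectedComponentsWithStats(mm); i=1+np.argmax(st[1:,4]); print('bbox',st[i])
    v,u=np.nonzero(l==i); P=np.array([onplane(f,a,b,z)[:2] for a,b in zip(u,v)])
    return P,(l==i)
E
python3 - <<'E'
from meas import *
f=load('w1')
P,m=washer(f,(265,110,365,260),0.008)
cs,_=cv2.findContours(m.astype(np.uint8),cv2.RETR_EXTERNAL,cv2.CHAIN_APPROX_NONE); c=cs[0][:,0]
Q=np.array([onplane(f,a,b,0.008)[:2] for a,b in c])
# circle fit to outer contour w/ robust selection, starting from a guess
C=onplane(f,316,160,0.008)[:2]; 
for _ in range(20):
    d=np.hypot(*(Q-C).T); s=abs(d-0.026)<(0.004 if _<8 else 0.002); q=Q[s]; 
    A=np.c_[2*q,np.ones(len(q))]; b=(q**2).sum(1); x=np.linalg.lstsq(A,b,rcond=None)[0]; C=x[:2]; r=np.sqrt(x[2]+C@C)
print('disc',C.round(4),'r',r.round(4),s.sum())
# stem axis: rows between disc and lug
def mid(rows):
    out=[]
    for v in rows:
        u=np.nonzero(m[v])[0]
        if len(u): out.append((v,u.min(),u.max()))
    return out
for t in mid(range(128,246,4)): print(t,(np.array(t[1:]).sum()/2))
hsv=f['image']; cv2.imwrite('pics/w1c.png',cv2.resize(hsv[120:255,255:375],None,fx=4.4,fy=4.4,interpolation=cv2.INTER_NEAREST))
E
```

```text
bbox [ 285  131   62  112 3186]
disc [ 0.4468 -0.2729] r 0.0256 132
(132, np.int64(299), np.int64(333)) 316.0
(136, np.int64(294), np.int64(337)) 315.5
(140, np.int64(291), np.int64(340)) 315.5
(144, np.int64(289), np.int64(343)) 316.0
(148, np.int64(287), np.int64(344)) 315.5
(152, np.int64(286), np.int64(346)) 316.0
(156, np.int64(286), np.int64(346)) 316.0
(160, np.int64(286), np.int64(346)) 316.0
(164, np.int64(286), np.int64(346)) 316.0
(168, np.int64(287), np.int64(345)) 316.0
(172, np.int64(289), np.int64(343)) 316.0
(176, np.int64(291), np.int64(341)) 316.0
(180, np.int64(294), np.int64(338)) 316.0
(184, np.int64(299), np.int64(333)) 316.0
(188, np.int64(306), np.int64(327)) 316.5
(192, np.int64(306), np.int64(327)) 316.5
(196, np.int64(306), np.int64(327)) 316.5
(200, np.int64(306), np.int64(327)) 316.5
(204, np.int64(306), np.int64(327)) 316.5
(208, np.int64(306), np.int64(327)) 316.5
(212, np.int64(306), np.int64(327)) 316.5
(216, np.int64(307), np.int64(327)) 317.0
(220, np.int64(311), np.int64(327)) 319.0
(224, np.int64(311), np.int64(327)) 319.0
(228, np.int64(311), np.int64(327)) 319.0
(232, np.int64(311), np.int64(327)) 319.0
(236, np.int64(311), np.int64(327)) 319.0
(240, np.int64(311), np.int64(323)) 317.0
```

View pics/w1c.png

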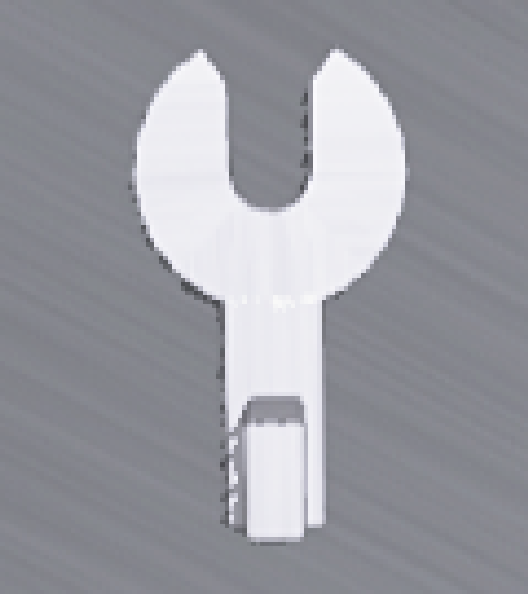

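```bash
python3 - <<'E'
from meas import *
f=load('w1')
C=np.array([0.4468,-0.2729])
a=onplane(f,316,150,.008)[:2]-onplane(f,316.6,208,.008)[:2]; a/=np.linalg.norm(a); yaw=np.arctan2(a[1],a[0]); print('yaw',yaw)
print('lug from disc',C-0.055*a,' lug from top',onplane(f,317.6,229.4,.030))
s=manip.state(); Rt=q2m(s['tool_rot']); print('tool -y yaw',np.arctan2(-Rt[1,1],-Rt[0,1]),s['tool_pos'])
L=(C-0.055*a+onplane(f,317.6,229.4,.030)[:2])/2
print('shift tool', Rt.T@(np.r_[L,0.05]-s['tool_pos']), L)
# where does TCP project
print(proj(f,s['tool_pos']), proj(f,np.r_[L,0.03]))
E
```

```text
yaw 0.5194899357654031
lug from disc [ 0.39905601 -0.30020406]  lug from top [ 0.39989076 -0.30092492  0.03      ]
tool -y yaw 0.508007141429021 [ 0.40459187 -0.30174854  0.12732671]
shift tool [-0.00354081  0.00386443  0.07732755] [ 0.39947339 -0.30056449]
[322.18346046 277.11423155] [316.97672497 229.61404108]
```

```bash
python3 -m handwheel '[{"dx":-0.003,"dy":0.003,"dz":0.03,"ax":0,"ay":0,"az":-0.011},{"dx":-0.003,"dy":0.003,"dz":0.03,"ax":0,"ay":0,"az":-0.011},{"dx":-0.003,"dy":0.003,"dz":0.03,"ax":0,"ay":0,"az":-0.011}]'
python3 - <<'E'
from meas import *
s0=manip.state()
f=grab('wrist','w2')
s=manip.state();print(s0['tool_pos'],s['tool_pos'],f['xyz'])
P,m=washer(f,(255,90,375,280),0.008)
for v in range(90,280,8):
    u=np.nonzero(m[v])[0]
    if len(u): print(v,u.min(),u.max(),(u.min()+u.max())/2)
cv2.imwrite('pics/w2c.png',f['image'])
E
```

```text
time: 1.62
tool_pos: [0.4007, -0.3014, 0.0983]
tool_rot: [0.0, 0.864, -0.503, 0.001]
contact_force: [0.9, 0.3, 0.6]
gripper_width: 0.999
[ 0.40070172 -0.30138053  0.09825621] [ 0.40107329 -0.30151157  0.09870148] [ 0.47368861 -0.25914914  0.27536208]
bbox [ 282  127   69  123 3919]
130 294 338 316.0
138 288 345 316.5
146 284 348 316.0
154 283 350 316.5
162 283 349 316.0
170 286 347 316.5
178 290 342 316.0
186 298 334 316.0
194 305 328 316.5
202 305 328 316.5
210 305 328 316.5
218 305 328 316.5
226 310 328 319.0
234 310 328 319.0
242 310 328 319.0
```

View pics/w2c.png

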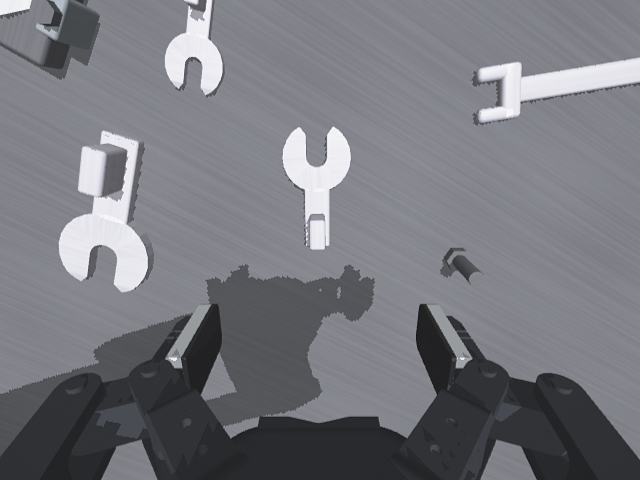

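```bash
python3 -m handwheel '[{"dx":-0.0014,"dy":0.001,"dz":0.04,"ax":0,"ay":0,"az":0},{"dx":-0.0014,"dy":0.001,"dz":0.075,"ax":0,"ay":0,"az":0},{"dx":-0.0014,"dy":0.001,"dz":0.0875,"ax":0,"ay":0,"az":0},{"dx":-0.0014,"dy":0.001,"dz":0.0875,"ax":0,"ay":0,"az":0}]'
```

```text
time: 2.17
tool_pos: [0.3992, -0.2998, 0.01]
tool_rot: [-0.0, 0.865, -0.502, -0.0]
contact_force: [-0.2, 0.2, -0.1]
gripper_width: 0.997
```

```bash
python3 -m handwheel '[{"dx":0,"dy":0,"dz":0,"ax":0,"ay":0,"az":0},{"dx":0,"dy":0,"dz":0,"ax":0,"ay":0,"az":0},{"dx":0,"dy":0,"dz":0,"ax":0,"ay":0,"az":0},{"dx":0,"dy":0,"dz":0,"ax":0,"ay":0,"az":0},{"dx":0,"dy":0,"dz":0,"ax":0,"ay":0,"az":0}]' 255
python3 -c "
from h import *
f=grab('wrist','w3');s=manip.state();print(s['tool_pos'],s['contact_force'],s['gripper_width'],s['time'])"
```

```text
time: 2.8
tool_pos: [0.3991, -0.2996, 0.0098]
tool_rot: [0.0, 0.865, -0.502, 0.0]
contact_force: [-0.6, 0.2, 0.5]
gripper_width: 0.002
[ 0.39912072 -0.29954447  0.00974919] [-0.1264168   0.66393792  0.41701586] 0.00414386208652057 2.85
```

View pics/w3.png

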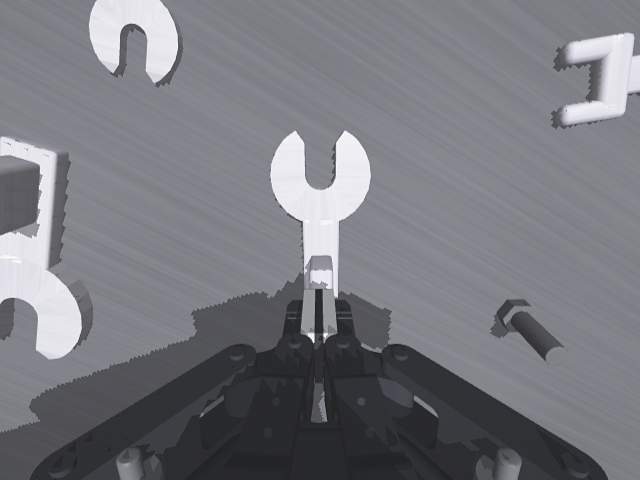

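```bash
python3 - <<'E'
from meas import *
f=load('w3')
for u in (312,320,328):
  for v in range(215,350,6): print(u,v,depthpt(f,u,v).round(4), end=' | ')
  print()
s=manip.state(); Rt=q2m(s['tool_rot'])
print(proj(f,s['tool_pos']),proj(f,s['tool_pos']-0.019*Rt[:,2]))
for u in (312,320,328):
  print([ (Rt.T@(depthpt(f,u,v)-s['tool_pos'])).round(4).tolist() for v in (250,262,274,286,295,310,325)])
print([ (Rt.T@(onplane(f,u,v,0.008)-s['tool_pos'])).round(4).tolist() for u,v in ((320,175),(320,190),(320,131))])
cv2.imwrite('pics/w3c.png',cv2.resize(f['image'][230:360,260:380],None,fx=4.5,fy=4.5,interpolation=cv2.INTER_NEAREST))
E
```

```text
312 215 [ 0.4269 -0.2793  0.0083] | 312 221 [ 0.4239 -0.281   0.008 ] | 312 227 [ 0.4207 -0.2828  0.0074] | 312 233 [ 0.4177 -0.2845  0.0072] | 312 239 [ 0.4151 -0.286   0.0088] | 312 245 [ 0.4121 -0.2877  0.0088] | 312 251 [ 0.4088 -0.2895  0.0083] | 312 257 [ 0.4069 -0.2906  0.0118] | 312 263 [ 0.4069 -0.2908  0.0196] | 312 269 [ 0.4074 -0.2907  0.0283] | 312 275 [ 0.4054 -0.2918  0.0305] | 312 281 [ 0.4021 -0.2937  0.0294] | 312 287 [ 0.3993 -0.2953  0.0298] | 312 293 [ 0.4074 -0.2912  0.0526] | 312 299 [ 0.4071 -0.2914  0.0572] | 312 305 [ 0.4075 -0.2913  0.0628] | 312 311 [ 0.4071 -0.2916  0.0666] | 312 317 [ 0.4069 -0.2918  0.0705] | 312 323 [ 0.4074 -0.2917  0.0754] | 312 329 [ 0.407  -0.2919  0.0787] | 312 335 [ 0.4069 -0.292   0.0821] | 312 341 [ 0.4081 -0.2915  0.0872] | 312 347 [ 0.4082 -0.2915  0.0906] | 
320 215 [ 0.4289 -0.2831  0.0077] | 320 221 [ 0.4259 -0.2848  0.0076] | 320 227 [ 0.423  -0.2865  0.0079] | 320 233 [ 0.4199 -0.2882  0.0075] | 320 239 [ 0.4174 -0.2897  0.0092] | 320 245 [ 0.414  -0.2916  0.0082] | 320 251 [ 0.4105 -0.2936  0.007 ] | 320 257 [ 0.4095 -0
[... 1416 characters left out ...]
319.10719005 290.03467337]
[[-0.0039, -0.014, 0.0014], [-0.0038, -0.0112, -0.0088], [-0.0036, -0.0097, -0.0204], [-0.0036, -0.0021, -0.0187], [-0.0031, -0.011, -0.0441], [-0.0029, -0.0106, -0.0557], [-0.0027, -0.0109, -0.0667]]
[[0.0005, -0.0139, 0.0015], [0.0005, -0.0115, -0.0096], [0.0004, -0.0098, -0.0205], [0.0004, -0.0032, -0.0207], [0.0003, -0.0109, -0.0439], [0.0003, -0.0109, -0.0562], [0.0002, -0.0111, -0.0669]]
[[0.0049, -0.0144, 0.0003], [0.0047, -0.0115, -0.0095], [0.0044, -0.0098, -0.0206], [0.0045, -0.0033, -0.0208], [0.0038, -0.0115, -0.045], [0.0035, -0.0111, -0.0564], [0.0032, -0.0107, -0.0664]]
[[0.0005, -0.0555, 0.0017], [0.0005, -0.0476, 0.0017], [0.0004, -0.0773, 0.0018]]
```

View pics/w3c.png

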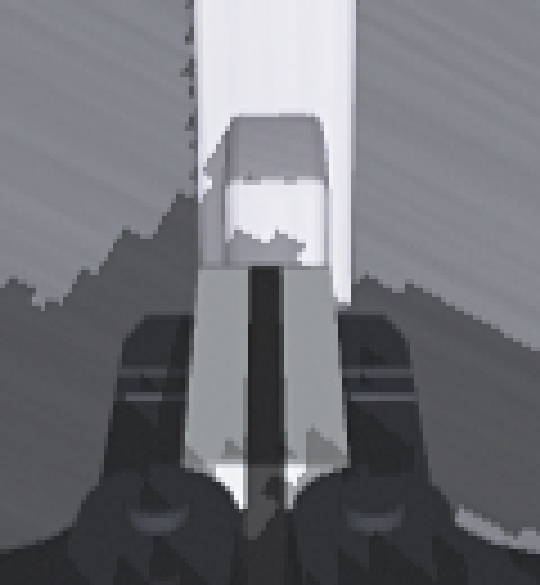

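```bash
python3 - <<'E'
from meas import *
f=grab('scene','s3'); g=grab('side','d3')
s=manip.state(); p=s['tool_pos']
print(proj(f,p),proj(f,p+[0,0,0.04]),proj(g,p),s['gripper_width'],s['time'],p)
u,v=proj(f,p).astype(int); 
cv2.imwrite('pics/s3c.png',cv2.resize(f['image'][max(0,v-110):v+30,u-80:u+80],None,fx=4.2,fy=4.2,interpolation=cv2.INTER_CUBIC))
E
```

```text
[234.38735564 229.96630223] [232.20286387 216.75470693] [413.50592355 232.21895724] 0.002579492766303528 2.95 [ 0.39906832 -0.299483    0.00962169]
```

View pics/s3c.png

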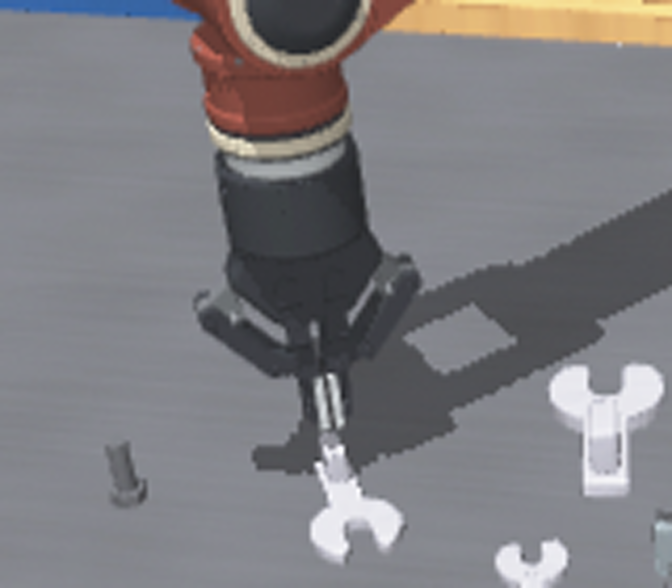

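```bash
python3 - <<'E'
from meas import *
f=load('s3'); s=manip.state(); p=s['tool_pos']; Rt=q2m(s['tool_rot'])
for z in (0,.01,.02,.03,.04,.05): print(z,((proj(f,p+Rt@[0,-.011,-z])-[154,119])*4.2).round(0))
for uv in [(328,390),(328,410),(328,425),(328,431),(333,445)]:
    u=uv[0]/4.2+154; v=uv[1]/4.2+119; print(uv,(Rt.T@(depthpt(f,u,v)-p)).round(4))
E
```

```text
0 [341. 476.]
0.01 [339. 463.]
0.02 [337. 449.]
0.03 [334. 435.]
0.04 [332. 421.]
0.05 [330. 406.]
(328, 390) [-0.0004 -0.0116 -0.0615]
(328, 410) [ 0.0013 -0.0108 -0.0476]
(328, 425) [ 0.0026 -0.01   -0.037 ]
(328, 431) [ 0.0012  0.01   -0.0192]
(333, 445) [ 0.0013 -0.0065 -0.0201]
```

```bash
python3 - <<'E'
from meas import *
print(manip.hold_point_z)
f=load('w2'); p=np.array([0.40070,-0.30138,0.09826]); Rt=q2m(manip.state()['tool_rot'])
for u,v in ((212,308),(212,312),(208,320),(205,330),(425,308),(425,312),(432,320)): print(u,v,(Rt.T@(depthpt(f,u,v)-p)).round(4))
E
python3 -m handwheel '[{"dx":0,"dy":0,"dz":0,"ax":0,"ay":0,"az":0},{"dx":0,"dy":0,"dz":0,"ax":0,"ay":0,"az":0},{"dx":0,"dy":0,"dz":0.0,"ax":0,"ay":0,"az":0},{"dx":0,"dy":0,"dz":0.0,"ax":0,"ay":0,"az":0}]' 0
```

```text
0.0187
212 308 [-0.043  -0.0117 -0.0559]
212 312 [-0.0426 -0.0109 -0.0575]
208 320 [-0.0431 -0.0098 -0.0616]
205 330 [-0.0432 -0.0081 -0.0657]
425 308 [ 0.0425 -0.0111 -0.0552]
425 312 [ 0.0425 -0.0097 -0.0558]
432 320 [ 0.0432 -0.0102 -0.0625]
time: 3.45
tool_pos: [0.3991, -0.2995, 0.0097]
tool_rot: [-0.0, 0.865, -0.502, -0.0]
contact_force: [-0.5, 0.6, -0.1]
gripper_width: 0.842
```

```bash
python3 -m handwheel '[{"dx":0.0008,"dy":0.0005,"dz":0.012,"ax":0,"ay":0,"az":0},{"dx":0.0008,"dy":0.0005,"dz":0.025,"ax":0,"ay":0,"az":0},{"dx":0.0008,"dy":0.0005,"dz":0.036,"ax":0,"ay":0,"az":0},{"dx":0.0008,"dy":0.0005,"dz":0.036,"ax":0,"ay":0,"az":0}]' 0
python3 -c "
from h import *
f=grab('wrist','w4');s=manip.state();print(s['tool_pos'],s['contact_force'],s['gripper_width'],s['time'])"
```

```text
time: 3.95
tool_pos: [0.398, -0.2994, -0.0281]
tool_rot: [-0.0, 0.865, -0.502, -0.002]
contact_force: [0.1, -0.6, 0.2]
gripper_width: 1.0
[ 0.39855232 -0.29997797 -0.0272021 ] [0.18613907 0.12687917 0.54013326] 1.0028385775980735 4.0
```

View pics/w4.png

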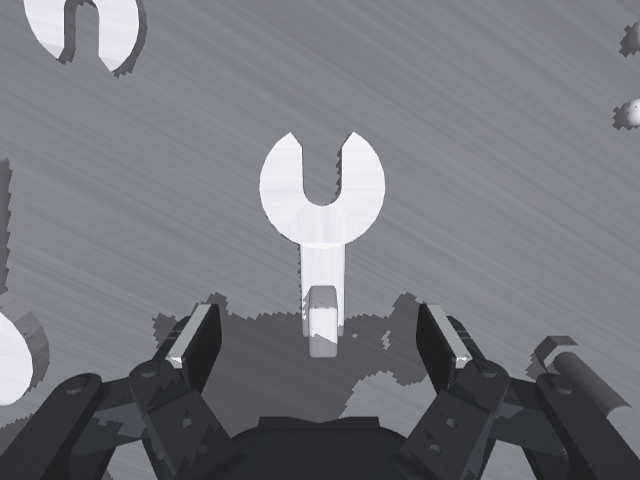

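```bash
python3 -m handwheel '[{"dx":0.001,"dy":0,"dz":0,"ax":0,"ay":0,"az":0},{"dx":0.001,"dy":0,"dz":0,"ax":0,"ay":0,"az":0},{"dx":0.001,"dy":0,"dz":0,"ax":0,"ay":0,"az":0},{"dx":0.001,"dy":0,"dz":0,"ax":0,"ay":0,"az":0},{"dx":0.001,"dy":0,"dz":0,"ax":0,"ay":0,"az":0}]' 255
python3 -c "
from h import *
f=grab('wrist','w5');s=manip.state();print(s['tool_pos'],s['contact_force'],s['gripper_width'],s['time'])"
```

```text
time: 4.62
tool_pos: [0.3998, -0.3016, -0.0259]
tool_rot: [0.0, 0.865, -0.502, 0.0]
contact_force: [-0.0, -0.3, 1.5]
gripper_width: 0.125
[ 0.39981995 -0.30163976 -0.02591237] [-0.96093751 -0.22939129  2.05851053] 0.12476120960017664 4.675
```

View pics/w5.png

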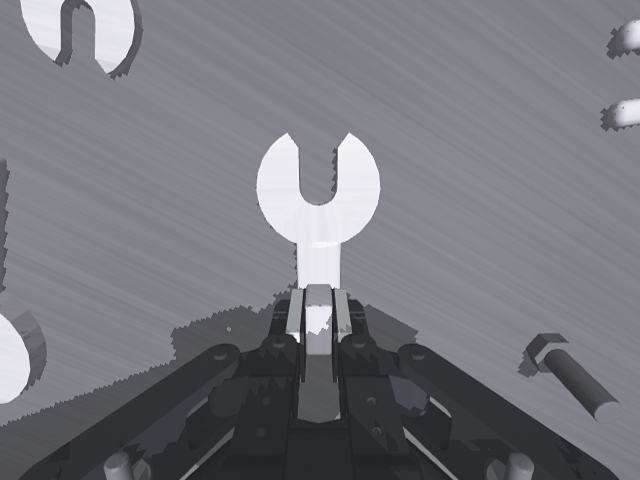

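```bash
python3 -m handwheel '[{"dx":0,"dy":0,"dz":-0.03,"ax":0,"ay":0,"az":0},{"dx":0,"dy":0,"dz":-0.08,"ax":0,"ay":0,"az":0},{"dx":0,"dy":0,"dz":-0.13,"ax":0,"ay":0,"az":0},{"dx":-0.03,"dy":-0.024,"dz":-0.15,"ax":0,"ay":0,"az":0.12},{"dx":-0.07,"dy":-0.057,"dz":-0.15,"ax":0,"ay":0,"az":0.28}]'
python3 - <<'E'
from h import *
s=manip.state();print(s['tool_pos'],s['contact_force'],s['gripper_width'],s['time'])
Rt=q2m(s['tool_rot']); print('yaw',np.arctan2(-Rt[1,1],-Rt[0,1]))
print(Rt.T@(np.array([0.45,0.01,0.105])-s['tool_pos']))
E
```

```text
time: 5.3
tool_pos: [0.4156, -0.2129, 0.1262]
tool_rot: [-0.0, 0.784, -0.621, 0.002]
contact_force: [0.8, -0.4, -0.9]
gripper_width: 0.123
[ 0.41555182 -0.21286332  0.12620809] [ 0.79734062 -0.35498132 -0.93814843] 0.12290827239500958 5.3
yaw 0.23123919839879312
[-0.20911129 -0.0845412   0.02073099]
```

```bash
python3 -m handwheel '[{"dx":-0.05,"dy":-0.02,"dz":0.0,"ax":0,"ay":0,"az":0.1},{"dx":-0.1,"dy":-0.04,"dz":0.0,"ax":0,"ay":0,"az":0.2},{"dx":-0.15,"dy":-0.06,"dz":0.0,"ax":0,"ay":0,"az":0.3},{"dx":-0.2,"dy":-0.08,"dz":0.0,"ax":0,"ay":0,"az":0.33},{"dx":-0.209,"dy":-0.084,"dz":0.0,"ax":0,"ay":0,"az":0.33}]'
python3 -m handwheel '[{"dx":0,"dy":0,"dz":0.0,"ax":0,"ay":0,"az":0},{"dx":0,"dy":0,"dz":0.0,"ax":0,"ay":0,"az":0}]'
python3 - <<'E'
from h import *
f=grab('wrist','w6');g=grab('scene','s6');grab('side','d6')
s=manip.state();print(s['tool_pos'],s['contact_force'],s['gripper_width'],s['time'])
Rt=q2m(s['tool_rot']); print('yaw',np.arctan2(-Rt[1,1],-Rt[0,1]))
E
```

```text
time: 5.92
tool_pos: [0.4459, 0.0133, 0.123]
tool_rot: [-0.0, -0.676, 0.737, 0.001]
contact_force: [-0.6, -1.6, -1.3]
gripper_width: 0.126
time: 6.18
tool_pos: [0.4463, 0.0096, 0.1234]
tool_rot: [-0.0, -0.674, 0.739, 0.0]
contact_force: [-0.3, -0.1, -1.1]
gripper_width: 0.12
[0.44645575 0.0095276  0.12361086] [-0.60570785  1.18740324 -1.4309503 ] 0.12237039014940247 6.325
yaw -0.09316788453317083
```

View pics/w6.png

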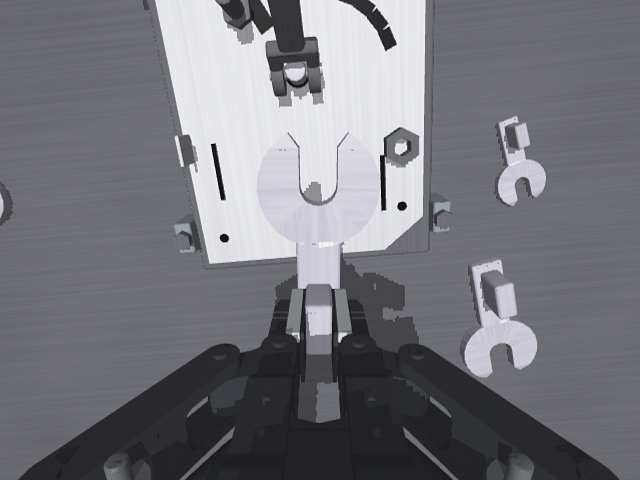

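View pics/s6.png

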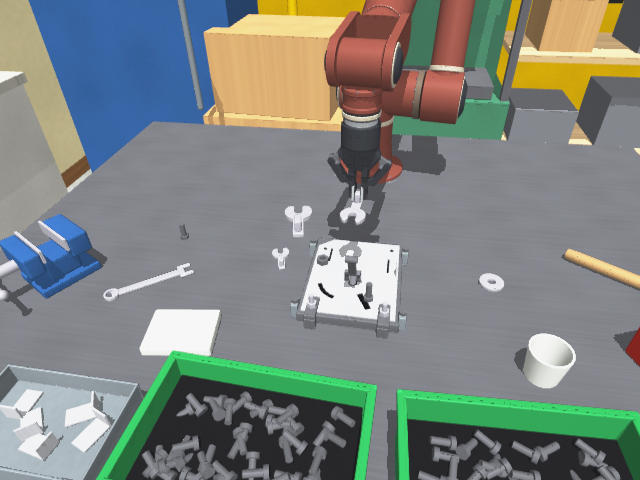

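```bash
python3 - <<'E'
from meas import *
f=load('w6'); g=cv2.cvtColor(f['image'],cv2.COLOR_BGR2GRAY)
cv2.imwrite('pics/w6c.png',cv2.resize(f['image'][0:150,220:420],None,fx=4,fy=4,interpolation=cv2.INTER_CUBIC))
m=g>200
def fit(P): 
    P=np.array(P); c=P.mean(0); u,s,vt=np.linalg.svd(P-c); d=vt[0]
    r=(P-c)@vt[1]; k=abs(r)<0.0015; 
    c=P[k].mean(0); u,s,vt=np.linalg.svd(P[k]-c); return c,vt[0],k.sum()
z=0.025
L=[];Rr=[];F=[]
for v in list(range(20,125))+list(range(175,220)):
    u=np.nonzero(m[v,140:260])[0]
    if len(u): L.append(onplane(f,140+u[0]-.5,v,z)[:2])
for v in range(10,190):
    u=np.nonzero(m[v,400:436])[0]
    if len(u): Rr.append(onplane(f,400+u[-1]+.5,v,z)[:2])
for u in list(range(220,290))+list(range(345,380)):
    v=np.nonzero(m[240:275,u])[0]
    if len(v): F.append(onplane(f,u,240+v[-1]+.5,z)[:2])
for n,X in (('L',L),('R',Rr),('F',F)):
    c,d,k=fit(X); print(n,c.round(4),d.round(4),'ang',np.degrees(np.arctan2(d[1],d[0])).round(2),k,len(X))
E
```

```text
L [0.5417 0.1069] [-1.      0.0057] ang 179.67 150 150
R [ 0.5327 -0.0768] [-1.      0.0068] ang 179.61 180 180
F [0.4181 0.037 ] [-0.0057 -1.    ] ang -90.33 105 105
```

View pics/w6c.png

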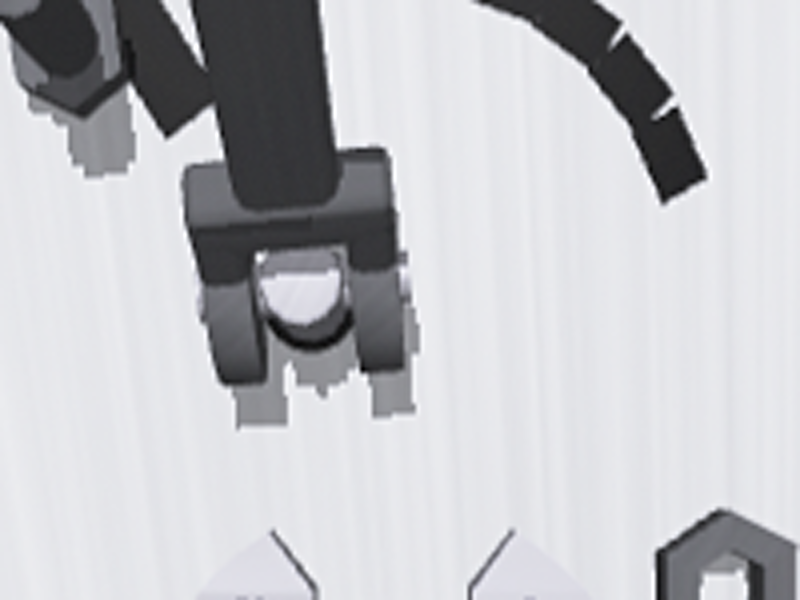

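```bash
cat >> meas.py <<'E'
def disc(f,ztop,uv,m,r0=0.026):
    cs,_=cv2.findContours(m.astype(np.uint8),cv2.RETR_EXTERNAL,cv2.CHAIN_APPROX_NONE); c=max(cs,key=len)[:,0]
    Q=np.array([onplane(f,a,b,ztop)[:2] for a,b in c]); C=onplane(f,*uv,ztop)[:2]
    for i in range(20):
        d=np.hypot(*(Q-C).T); s=abs(d-r0)<(0.004 if i<8 else 0.0015); q=Q[s]
        x=np.linalg.lstsq(np.c_[2*q,np.ones(len(q))],(q**2).sum(1),rcond=None)[0]; C=x[:2]
    return C,np.sqrt(x[2]+C@C),s.sum()
E
python3 - <<'E'
from meas import *
for z in (0.043,0.047,0.050,0.053,0.056): 
    f=load('w6'); print(z,onplane(f,295.5,74,z).round(4))
print('depth studtop',[depthpt(f,u,v).round(4).tolist() for u,v in ((292,75),(296,75),(299,76),(295,72))])
print('cam L/R depth',depthpt(f,278,75).round(4),depthpt(f,314,72).round(4),depthpt(f,279,85).round(4),depthpt(f,315,82).round(4))
# washer in w6: tool_rot, top z
s=manip.state(); p=s['tool_pos']; Rt=q2m(s['tool_rot'])
zt=f['z_map']; print('washer top depth z',[depthpt(f,u,v)[2].round(4) for u,v in ((275,190),(360,190),(318,225),(320,260),(280,170),(355,170))])
g=load('w5'); P,m=washer(g,(230,110,400,300),.008)
p5=np.array([0.39982,-0.30164,-0.0259]); q5=q2m([0,.865,-.502,0]); 
C,r,n=disc(g,.008,(319,185),m); print('w5 disc',C,r,n, q5.T@(np.r_[C,0.0]-p5))
for v in (250,260,270,280):
    u=np.nonzero(m[v])[0]; print(v,u.min(),u.max())
E
```

```text
0.043 [0.5583 0.0152 0.043 ]
0.047 [0.5579 0.015  0.047 ]
0.05 [0.5575 0.0148 0.05  ]
0.053 [0.5572 0.0147 0.053 ]
0.056 [0.5569 0.0145 0.056 ]
depth studtop [[0.557, 0.0171, 0.0512], [0.5567, 0.0145, 0.0521], [0.5558, 0.0125, 0.0529], [0.5585, 0.0149, 0.0525]]
cam L/R depth [0.5574 0.0259 0.0557] [0.5571 0.0025 0.0542] [0.5515 0.0261 0.0541] [0.5511 0.0024 0.0543]
washer top depth z [np.float64(0.157), np.float64(0.1561), np.float64(0.1582), np.float64(0.1567), np.float64(0.1574), np.float64(0.1573)]
bbox [  256   133   124   156 10434]
w5 disc [ 0.44750483 -0.27370386] 0.02572365074525092 256 [-0.00059907 -0.05526221 -0.0259    ]
250 297 339
260 297 339
270 298 339
280 298 339
```

```bash
python3 -m handwheel '[{"dx":-0.0053,"dy":0.0028,"dz":0.03,"ax":0,"ay":0,"az":-0.087},{"dx":-0.0053,"dy":0.0028,"dz":0.065,"ax":0,"ay":0,"az":-0.087},{"dx":-0.0053,"dy":0.0028,"dz":0.1,"ax":0,"ay":0,"az":-0.087},{"dx":-0.0053,"dy":0.0028,"dz":0.112,"ax":0,"ay":0,"az":-0.087},{"dx":-0.0053,"dy":0.0028,"dz":0.112,"ax":0,"ay":0,"az":-0.087}]'
python3 - <<'E'
from meas import *
f=grab('wrist','w7'); s=manip.state();print(s['tool_pos'],s['contact_force'],s['gripper_width'],s['time'])
Rt=q2m(s['tool_rot']); print('yaw',np.arctan2(-Rt[1,1],-Rt[0,1]), Rt.round(3).tolist())
E
```

```text
time: 6.95
tool_pos: [0.4439, 0.0158, 0.0114]
tool_rot: [-0.0, -0.705, 0.709, 0.001]
contact_force: [0.7, -0.1, -0.4]
gripper_width: 0.128
[0.44496497 0.01574757 0.01257645] [ 0.43841836  0.1468306  -0.80907459] 0.12354771713787595 7.0
yaw -0.004830282664469029 [[-0.005, -1.0, 0.001], [-1.0, 0.005, -0.0], [0.0, -0.001, -1.0]]
```

View pics/w7.png

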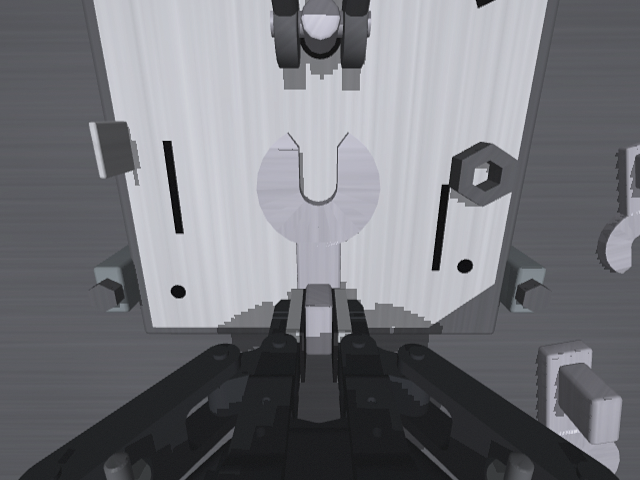

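```bash
python3 - <<'E'
from meas import *
f=load('w7'); g=cv2.cvtColor(f['image'],cv2.COLOR_BGR2GRAY)
cv2.imwrite('pics/w7c.png',cv2.resize(f['image'][0:215,240:400],None,fx=3.7,fy=3.7,interpolation=cv2.INTER_CUBIC))
s=manip.state(); p=s['tool_pos']; Rt=q2m(s['tool_rot'])
# cam outer edges
for v in (36,44,52,60):
    u=np.nonzero(g[v,260:385]<130)[0]+260; print(v,u.min(),u.max(),(u.min()+u.max())/2, u[np.nonzero(np.diff(u)>3)[0]], u[np.nonzero(np.diff(u)>3)[0]+1])
for v in (150,165,180):
    e=cv2.Sobel(g,cv2.CV_32F,1,0)[v]; print(v,[ (u,int(e[u])) for u in range(290,350) if abs(e[u])>60])
for v in (250,265,280):
    e=cv2.Sobel(g,cv2.CV_32F,1,0)[v]; print(v,[ (u,int(e[u])) for u in range(285,355) if abs(e[u])>60])
E
```

```text
36 272 368 320.0 [310] [330]
44 275 366 320.5 [] []
52 275 365 320.0 [] []
60 277 364 320.5 [] []
150 [(297, -142), (298, -68), (299, 346), (300, 256), (336, -518), (338, 471)]
165 [(297, -134), (298, -471), (299, -100), (300, 221), (302, 336), (303, 290), (335, -139), (336, -416), (337, 102), (338, 356)]
180 [(298, -381), (299, -295), (300, 138), (303, 339), (304, 302), (335, -144), (336, -426), (337, 87), (338, 344)]
250 [(295, -276), (296, -178), (297, 128), (298, 90), (338, -111), (339, -157), (340, 229), (341, 302)]
265 [(296, -282), (297, -166), (298, 162), (299, 81), (338, -127), (339, -154), (340, 238), (341, 311)]
280 [(296, -374), (297, -191), (298, 229), (299, 103), (337, -70), (338, -111), (339, -98), (340, 212), (341, 249)]
```

View pics/w7c.png

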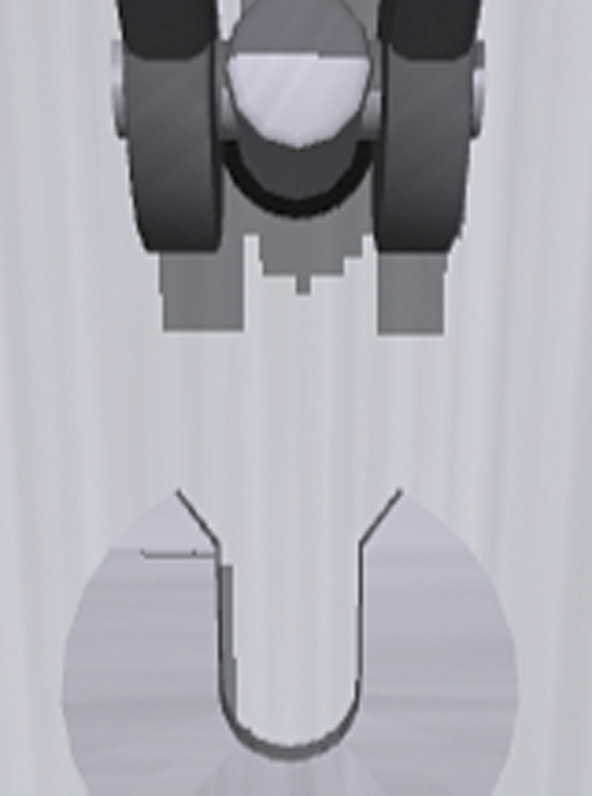

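```bash
python3 - <<'E'
from meas import *
f=load('w7'); s=manip.state(); p=s['tool_pos']; Rt=q2m(s['tool_rot'])
T=lambda q:(Rt.T@(q-p)).round(4)
print('slot',T(onplane(f,317.75,165,.0465)),'stem',T(onplane(f,318.3,265,.0465)))
print('studtop',T(onplane(f,320.95,20,.0521)),onplane(f,320.95,20,.0521))
print('cams',T(onplane(f,320.4,56,.04)),onplane(f,320.4,56,.04))
# slot bottom at v = (745/3.7)
v=755/3.7; print('slot bottom top-edge',T(onplane(f,317.8,742/3.7,.0465)))
# stud foot front tangent at panel: black ring bottom v=217/3.7
print('studtop depth',depthpt(f,321,26),depthpt(f,321,34))
# panel edges for yaw and mid
g=cv2.cvtColor(f['image'],cv2.COLOR_BGR2GRAY); m=g>150
L=[];R_=[]
for v in list(range(10,110))+list(range(190,245)):
    uu=np.nonzero(m[v,90:170])[0]; L.append(onplane(f,90+uu[0]-.5,v,.025)[:2])
for v in range(10,140):
    uu=np.nonzero(m[v,460:560])[0]; R_.append(onplane(f,460+uu[-1]+.5,v,.025)[:2])
for X in (L,R_):
    X=np.array(X); k=np.polyfit(X[:,0],X[:,1],1); r=X[:,1]-np.polyval(k,X[:,0]); ok=abs(r)<.001; k=np.polyfit(X[ok,0],X[ok,1],1); print(k, np.polyval(k,.559), ok.sum(),len(X))
E
```

```text
slot [-0.0007 -0.0643 -0.0339] stem [-0.0004 -0.02   -0.0339]
studtop [ 0.0005 -0.1143 -0.0394] [0.55919212 0.01473707 0.0521    ]
cams [ 0.0004 -0.1049 -0.0273] [0.54986449 0.01488892 0.04      ]
slot bottom top-edge [-0.0007 -0.0495 -0.0339]
studtop depth [0.55729744 0.01472718 0.05253197] [0.55502971 0.01472686 0.051737  ]
[-0.00632834  0.11050235] 0.10696480722417932 155 155
[-0.00581331 -0.07377348] -0.07702312177979927 130 130
```

```bash
python3 -m handwheel '[{"dx":0.0007,"dy":0,"dz":0.006,"ax":0,"ay":0,"az":0.008},{"dx":0.0007,"dy":0,"dz":0.01,"ax":0,"ay":0,"az":0.008},{"dx":0.0007,"dy":0,"dz":0.01,"ax":0,"ay":0,"az":0.008}]'
python3 -m handwheel '[{"dx":0,"dy":0,"dz":0.001,"ax":0,"ay":0,"az":0},{"dx":0,"dy":0,"dz":0.001,"ax":0,"ay":0,"az":0}]'
python3 -m handwheel '[{"dx":0,"dy":0,"dz":0.001,"ax":0,"ay":0,"az":0},{"dx":0,"dy":0,"dz":0.001,"ax":0,"ay":0,"az":0}]'
```

```text
time: 7.38
tool_pos: [0.4442, 0.0155, 0.0017]
tool_rot: [-0.0, -0.703, 0.711, 0.0]
contact_force: [0.1, 0.3, -1.5]
gripper_width: 0.126
time: 7.62
tool_pos: [0.4443, 0.0155, 0.0008]
tool_rot: [0.0, -0.703, 0.711, -0.0]
contact_force: [0.2, 0.1, -1.6]
gripper_width: 0.126
time: 7.88
tool_pos: [0.4442, 0.0155, -0.0004]
tool_rot: [-0.0, -0.703, 0.711, 0.0]
contact_force: [0.4, -0.4, -1.5]
gripper_width: 0.126
```

```bash
python3 -m handwheel '[{"dx":0,"dy":0,"dz":0.0005,"ax":0,"ay":0,"az":0},{"dx":0,"dy":0,"dz":0.0005,"ax":0,"ay":0,"az":0}]'|grep -E "pos|force"
python3 -m handwheel '[{"dx":0,"dy":0,"dz":0.0005,"ax":0,"ay":0,"az":0},{"dx":0,"dy":0,"dz":0.0005,"ax":0,"ay":0,"az":0}]'|grep -E "pos|force"
```

```text
tool_pos: [0.4442, 0.0155, -0.0008]
contact_force: [0.2, 1.1, -1.7]
tool_pos: [0.4444, 0.0154, -0.0009]
contact_force: [-1.9, -0.4, 3.1]
```

```bash
python3 -m handwheel '[{"dx":0,"dy":-0.005,"dz":0,"ax":0,"ay":0,"az":0},{"dx":-0.0001,"dy":-0.011,"dz":0,"ax":0,"ay":0,"az":0},{"dx":-0.0001,"dy":-0.016,"dz":0,"ax":0,"ay":0,"az":0},{"dx":-0.0001,"dy":-0.020,"dz":0,"ax":0,"ay":0,"az":0},{"dx":-0.0001,"dy":-0.020,"dz":0,"ax":0,"ay":0,"az":0}]'
python3 - <<'E'
from meas import *
f=grab('wrist','w8'); s=manip.state();print(s['tool_pos'],s['contact_force'],s['gripper_width'],s['time'])
E
```

```text
time: 9.0
tool_pos: [0.4655, 0.0152, -0.0009]
tool_rot: [0.001, -0.703, 0.711, -0.001]
contact_force: [0.6, 1.1, 2.5]
gripper_width: 0.127
[ 0.46547351  0.01519228 -0.00089877] [1.74592278 0.02824118 1.88650375] 0.12257582671322605 9.05
```

View pics/w8.png

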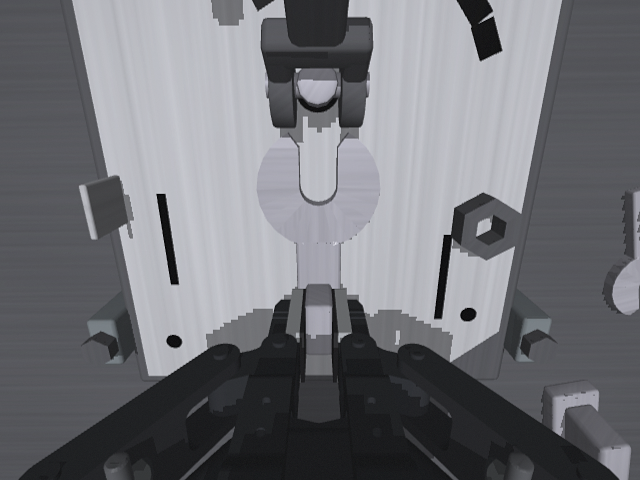

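```bash
python3 - <<'E'
from meas import *
f=load('w8'); s=manip.state(); p=s['tool_pos']; Rt=q2m(s['tool_rot'])
T=lambda q:(Rt.T@(q-p)).round(4)
cv2.imwrite('pics/w8c.png',cv2.resize(f['image'][60:215,240:400],None,fx=3.7,fy=3.7,interpolation=cv2.INTER_CUBIC))
print(T(onplane(f,318,87,.052)),onplane(f,318,87,.052),depthpt(f,318,90),T(onplane(f,318,199,.033)))
E
python3 -m handwheel '[{"dx":0,"dy":-0.002,"dz":0,"ax":0,"ay":0,"az":0},{"dx":0,"dy":-0.004,"dz":0,"ax":0,"ay":0,"az":0},{"dx":0,"dy":-0.006,"dz":0,"ax":0,"ay":0,"az":0},{"dx":0,"dy":-0.007,"dz":0,"ax":0,"ay":0,"az":0},{"dx":0,"dy":-0.008,"dz":0,"ax":0,"ay":0,"az":0}]'
```

```text
[-0.0006 -0.0932 -0.0527] [0.55856602 0.01461947 0.052     ] [0.55761748 0.01463071 0.05242904] [-0.0006 -0.0509 -0.0338]
time: 9.68
tool_pos: [0.4719, 0.0152, -0.0009]
tool_rot: [-0.0, -0.703, 0.711, 0.0]
contact_force: [-3.4, -0.7, 8.1]
gripper_width: 0.124
```

View pics/w8c.png

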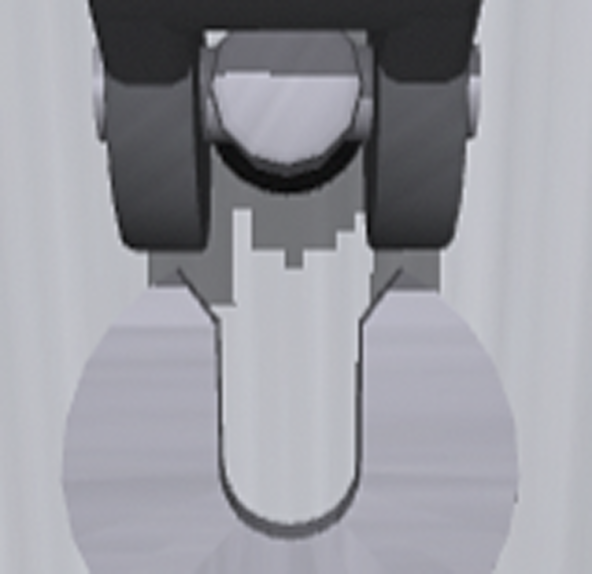

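```bash
python3 -m handwheel '[{"dx":0,"dy":-0.001,"dz":-0.0003,"ax":0,"ay":0,"az":0},{"dx":0,"dy":-0.002,"dz":-0.0003,"ax":0,"ay":0,"az":0},{"dx":0,"dy":-0.003,"dz":-0.0003,"ax":0,"ay":0,"az":0},{"dx":0,"dy":-0.004,"dz":-0.0003,"ax":0,"ay":0,"az":0},{"dx":0,"dy":-0.005,"dz":-0.0003,"ax":0,"ay":0,"az":0}]'
```

```text
time: 10.3
tool_pos: [0.4769, 0.0152, -0.0009]
tool_rot: [-0.0, -0.703, 0.711, 0.0]
contact_force: [-3.4, 0.2, 6.7]
gripper_width: 0.124
```

```bash
python3 -m handwheel '[{"dx":0,"dy":-0.001,"dz":-0.0003,"ax":0,"ay":0,"az":0},{"dx":0,"dy":-0.002,"dz":-0.0003,"ax":0,"ay":0,"az":0},{"dx":0,"dy":-0.003,"dz":-0.0003,"ax":0,"ay":0,"az":0},{"dx":0,"dy":-0.004,"dz":-0.0003,"ax":0,"ay":0,"az":0},{"dx":0,"dy":-0.005,"dz":-0.0003,"ax":0,"ay":0,"az":0}]'
```

```text
time: 10.92
tool_pos: [0.4792, 0.0152, -0.001]
tool_rot: [-0.003, -0.703, 0.711, 0.003]
contact_force: [-15.2, -0.5, 15.2]
gripper_width: 0.123
```

```bash
python3 -m handwheel '[{"dx":0,"dy":-0.0005,"dz":-0.0005,"ax":0,"ay":0,"az":0},{"dx":0,"dy":-0.001,"dz":-0.0005,"ax":0,"ay":0,"az":0},{"dx":0,"dy":-0.001,"dz":-0.0005,"ax":0,"ay":0,"az":0}]'
python3 - <<'E'
from meas import *
f=grab('wrist','w9'); s=manip.state();print(s['tool_pos'],s['contact_force'],s['gripper_width'],s['time'])
cv2.imwrite('pics/w9c.png',cv2.resize(f['image'][60:260,220:420],None,fx=3,fy=3,interpolation=cv2.INTER_CUBIC))
E
```

```text
time: 11.3
tool_pos: [0.4793, 0.0152, -0.0009]
tool_rot: [-0.004, -0.703, 0.711, 0.004]
contact_force: [-16.1, -0.3, 13.0]
gripper_width: 0.125
[ 0.47927894  0.01519234 -0.00093134] [-15.61632814  -0.97085964  12.80913033] 0.12613701740692831 11.35
```

View pics/w9c.png

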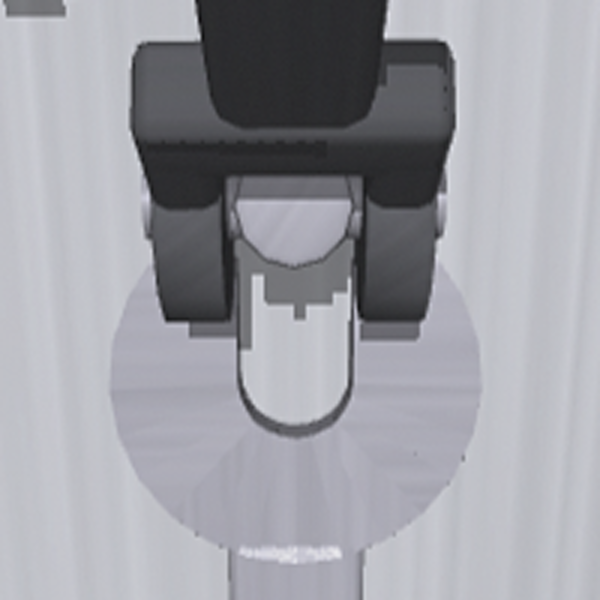

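```bash
python3 -m handwheel '[{"dx":0,"dy":-0.0005,"dz":-0.0005,"ax":0,"ay":0,"az":0},{"dx":0,"dy":-0.001,"dz":-0.0005,"ax":0,"ay":0,"az":0},{"dx":0,"dy":-0.001,"dz":-0.0005,"ax":0,"ay":0,"az":0}]'; python3 -m handwheel '[{"dx":0,"dy":-0.0005,"dz":-0.0005,"ax":0,"ay":0,"az":0},{"dx":0,"dy":-0.001,"dz":-0.0005,"ax":0,"ay":0,"az":0},{"dx":0,"dy":-0.001,"dz":-0.0005,"ax":0,"ay":0,"az":0}]'
```

```text
time: 11.72
tool_pos: [0.4798, 0.0153, -0.0009]
tool_rot: [-0.004, -0.703, 0.711, 0.004]
contact_force: [-15.8, 0.3, 11.4]
gripper_width: 0.13
time: 12.1
tool_pos: [0.4799, 0.0153, -0.0008]
tool_rot: [-0.004, -0.703, 0.711, 0.005]
contact_force: [-17.7, -0.3, 11.9]
gripper_width: 0.126
```

```bash
python3 -m handwheel '[{"dx":0,"dy":-0.0005,"dz":-0.0003,"ax":0,"ay":0,"az":0},{"dx":0,"dy":-0.001,"dz":-0.0003,"ax":0,"ay":0,"az":0},{"dx":0,"dy":-0.001,"dz":-0.0003,"ax":0,"ay":0,"az":0}]'|grep -E "pos|force|rot"; python3 -m handwheel '[{"dx":0,"dy":-0.0005,"dz":-0.0003,"ax":0,"ay":0,"az":0},{"dx":0,"dy":-0.001,"dz":-0.0003,"ax":0,"ay":0,"az":0},{"dx":0,"dy":-0.001,"dz":-0.0003,"ax":0,"ay":0,"az":0}]'|grep -E "pos|force|rot"
```

```text
tool_pos: [0.4811, 0.0153, -0.0007]
tool_rot: [-0.004, -0.703, 0.711, 0.004]
contact_force: [-15.6, 0.4, 9.6]
tool_pos: [0.4824, 0.0154, -0.0006]
tool_rot: [-0.004, -0.703, 0.711, 0.004]
contact_force: [-13.7, -0.3, 6.7]
```

Climbing the bevel now. I'll continue in small steps.

```bash
python3 -m handwheel '[{"dx":0,"dy":-0.0006,"dz":0,"ax":0,"ay":0,"az":0},{"dx":0,"dy":-0.0012,"dz":0,"ax":0,"ay":0,"az":0},{"dx":0,"dy":-0.0018,"dz":0,"ax":0,"ay":0,"az":0},{"dx":0,"dy":-0.0025,"dz":0,"ax":0,"ay":0,"az":0}]'|grep -E "pos|force|rot"; python3 -m handwheel '[{"dx":0,"dy":-0.0006,"dz":0,"ax":0,"ay":0,"az":0},{"dx":0,"dy":-0.0012,"dz":0,"ax":0,"ay":0,"az":0},{"dx":0,"dy":-0.0018,"dz":0,"ax":0,"ay":0,"az":0},{"dx":0,"dy":-0.0025,"dz":0,"ax":0,"ay":0,"az":0}]'|grep -E "pos|force|rot"
```

```text
tool_pos: [0.4857, 0.0154, -0.0006]
tool_rot: [-0.003, -0.703, 0.711, 0.003]
contact_force: [-9.8, -0.7, 5.0]
tool_pos: [0.4883, 0.0153, -0.0006]
tool_rot: [-0.003, -0.703, 0.711, 0.003]
contact_force: [-10.6, -0.1, 3.4]
```

```bash
python3 -m handwheel '[{"dx":0,"dy":-0.001,"dz":0,"ax":0,"ay":0,"az":0},{"dx":0,"dy":-0.002,"dz":0,"ax":0,"ay":0,"az":0},{"dx":0,"dy":-0.003,"dz":0,"ax":0,"ay":0,"az":0},{"dx":0,"dy":-0.004,"dz":0,"ax":0,"ay":0,"az":0}]'|grep -E "pos|force|rot"; 
python3 - <<'E'
from meas import *
f=grab('wrist','w10'); s=manip.state();print(s['tool_pos'],s['contact_force'],s['gripper_width'],s['time'])
cv2.imwrite('pics/w10c.png',cv2.resize(f['image'][80:280,220:420],None,fx=3,fy=3,interpolation=cv2.INTER_CUBIC))
E
```

```text
tool_pos: [0.4923, 0.0153, -0.0006]
tool_rot: [-0.003, -0.703, 0.711, 0.003]
contact_force: [-9.8, -0.8, 3.5]
[ 0.4924914   0.01529837 -0.00058274] [-9.76860956  1.00843366  4.04892191] 0.12931439194951316 14.4
```

View pics/w10c.png

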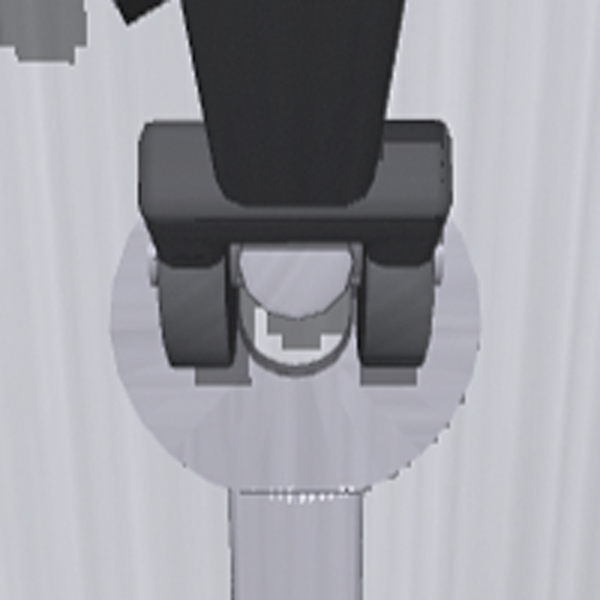

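```bash
python3 -m handwheel '[{"dx":0,"dy":-0.001,"dz":0,"ax":0,"ay":0,"az":0},{"dx":0,"dy":-0.002,"dz":0,"ax":0,"ay":0,"az":0},{"dx":0,"dy":-0.003,"dz":0,"ax":0,"ay":0,"az":0},{"dx":0,"dy":-0.004,"dz":0,"ax":0,"ay":0,"az":0},{"dx":0,"dy":-0.005,"dz":0,"ax":0,"ay":0,"az":0}]'|grep -E "pos|force|rot"; 
python3 -m handwheel '[{"dx":0,"dy":-0.0007,"dz":0,"ax":0,"ay":0,"az":0},{"dx":0,"dy":-0.0014,"dz":0,"ax":0,"ay":0,"az":0},{"dx":0,"dy":-0.002,"dz":0,"ax":0,"ay":0,"az":0}]'|grep -E "pos|force|rot"
python3 -m handwheel '[{"dx":0,"dy":-0.0005,"dz":0,"ax":0,"ay":0,"az":0},{"dx":0,"dy":-0.001,"dz":0,"ax":0,"ay":0,"az":0}]'|grep -E "pos|force|rot"
```

```text
tool_pos: [0.4973, 0.0153, -0.0006]
tool_rot: [-0.003, -0.703, 0.711, 0.003]
contact_force: [-9.4, 0.3, 3.4]
tool_pos: [0.4994, 0.0152, -0.0006]
tool_rot: [-0.003, -0.703, 0.711, 0.003]
contact_force: [-9.8, 0.5, 4.1]
tool_pos: [0.5003, 0.0152, -0.0007]
tool_rot: [-0.003, -0.703, 0.711, 0.003]
contact_force: [-9.8, 0.3, 2.8]
```

```bash
python3 -m handwheel '[{"dx":0,"dy":-0.0005,"dz":0,"ax":0,"ay":0,"az":0},{"dx":0,"dy":-0.001,"dz":0,"ax":0,"ay":0,"az":0}]'|grep -E "pos|force"
python3 -m handwheel '[{"dx":0,"dy":-0.0005,"dz":0,"ax":0,"ay":0,"az":0},{"dx":0,"dy":-0.0005,"dz":0,"ax":0,"ay":0,"az":0}]'|grep -E "pos|force"
```

```text
tool_pos: [0.5013, 0.0152, -0.0007]
contact_force: [-9.5, -0.4, 4.1]
tool_pos: [0.5019, 0.0152, -0.0007]
contact_force: [-8.4, 0.3, 3.2]
```

```bash
python3 -m handwheel '[{"dx":0,"dy":-0.0005,"dz":0,"ax":0,"ay":0,"az":0},{"dx":0,"dy":-0.0005,"dz":0,"ax":0,"ay":0,"az":0}]'|grep -E "pos|force"
python3 -m handwheel '[{"dx":0,"dy":-0.0005,"dz":0,"ax":0,"ay":0,"az":0},{"dx":0,"dy":-0.0005,"dz":0,"ax":0,"ay":0,"az":0}]'|grep -E "pos|force"
```

```text
tool_pos: [0.5024, 0.0152, -0.0007]
contact_force: [-9.2, -0.1, 3.0]
tool_pos: [0.503, 0.0152, -0.0007]
contact_force: [-9.9, 0.6, 4.0]
```

```bash
python3 -m handwheel '[{"dx":0,"dy":-0.0005,"dz":0,"ax":0,"ay":0,"az":0},{"dx":0,"dy":-0.0005,"dz":0,"ax":0,"ay":0,"az":0}]'|grep -E "pos|force"
python3 - <<'E'
from meas import *
f=grab('wrist','w11'); s=manip.state();print(s['tool_pos'],s['contact_force'],s['time'])
cv2.imwrite('pics/w11c.png',cv2.resize(f['image'][110:260,250:390],None,fx=4,fy=4,interpolation=cv2.INTER_CUBIC))
E
```

```text
tool_pos: [0.5035, 0.0152, -0.0007]
contact_force: [-9.1, 0.6, 2.7]
[ 0.50343314  0.01517021 -0.0007105 ] [-8.68872394  0.17119752  3.21027266] 16.95
```

View pics/w11c.png

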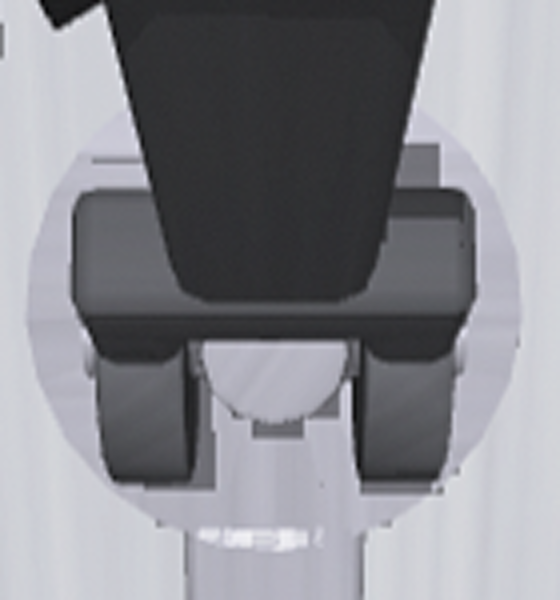

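```bash
python3 -m handwheel '[{"dx":0,"dy":-0.0005,"dz":0,"ax":0,"ay":0,"az":0},{"dx":0,"dy":-0.0005,"dz":0,"ax":0,"ay":0,"az":0}]'|grep -E "pos|force"
python3 -m handwheel '[{"dx":0,"dy":-0.0005,"dz":0,"ax":0,"ay":0,"az":0},{"dx":0,"dy":-0.0005,"dz":0,"ax":0,"ay":0,"az":0}]'|grep -E "pos|force"
```

```text
tool_pos: [0.504, 0.0152, -0.0007]
contact_force: [-9.6, -0.1, 2.5]
tool_pos: [0.5045, 0.0152, -0.0007]
contact_force: [-8.8, -0.5, 3.5]
```

```bash
python3 -m handwheel '[{"dx":0,"dy":-0.0005,"dz":0,"ax":0,"ay":0,"az":0},{"dx":0,"dy":-0.0005,"dz":0,"ax":0,"ay":0,"az":0}]'|grep -E "pos|force"
python3 -m handwheel '[{"dx":0,"dy":-0.0005,"dz":0,"ax":0,"ay":0,"az":0},{"dx":0,"dy":-0.0005,"dz":0,"ax":0,"ay":0,"az":0}]'|grep -E "pos|force"
```

```text
tool_pos: [0.5046, 0.0151, -0.0007]
contact_force: [-10.7, 0.7, 3.7]
tool_pos: [0.5046, 0.0152, -0.0007]
contact_force: [-12.0, 1.1, 5.2]
```

```bash
python3 -m handwheel '[{"dx":0,"dy":0,"dz":0,"ax":0,"ay":0,"az":0},{"dx":0,"dy":0,"dz":0,"ax":0,"ay":0,"az":0},{"dx":0,"dy":0,"dz":0,"ax":0,"ay":0,"az":0},{"dx":0,"dy":0,"dz":0,"ax":0,"ay":0,"az":0}]' 165
python3 - <<'E'
from meas import *
f=grab('wrist','w12'); s=manip.state();print(s['tool_pos'],s['contact_force'],s['time'])
E
```

```text
time: 18.45
tool_pos: [0.5095, 0.0147, 0.0016]
tool_rot: [0.0, -0.703, 0.711, -0.0]
contact_force: [0.2, -0.4, 0.6]
gripper_width: 0.352
[0.50951256 0.01474076 0.00154863] [-0.40495264 -0.29061055 -0.02119086] 18.5
```

View pics/w12.png

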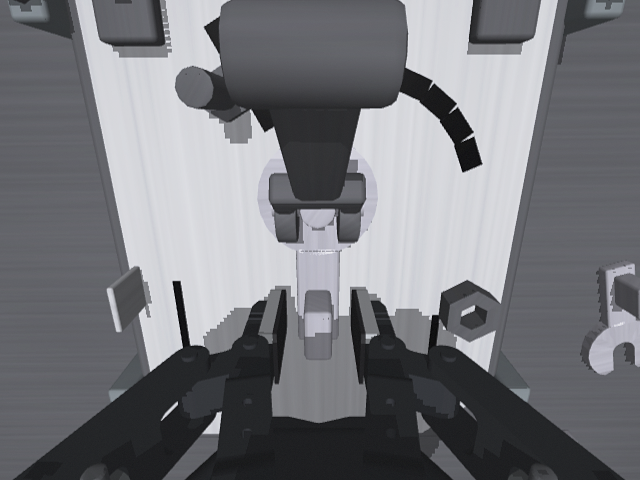

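```bash
python3 -m handwheel '[{"dx":0,"dy":0.003,"dz":-0.03,"ax":0,"ay":0,"az":0},{"dx":0,"dy":0.003,"dz":-0.06,"ax":0,"ay":0,"az":0},{"dx":0,"dy":0.003,"dz":-0.09,"ax":0,"ay":0,"az":0},{"dx":0,"dy":0.003,"dz":-0.11,"ax":0,"ay":0,"az":0},{"dx":0,"dy":0.003,"dz":-0.11,"ax":0,"ay":0,"az":0}]'
python3 - <<'E'
from meas import *
f=grab('wrist','w13'); g=grab('scene','s13'); s=manip.state();print(s['tool_pos'],s['contact_force'],s['time'])
cv2.imwrite('pics/s13c.png',cv2.resize(g['image'][220:340,290:420],None,fx=4.5,fy=4.5,interpolation=cv2.INTER_CUBIC))
E
```

```text
time: 19.12
tool_pos: [0.5078, 0.0146, 0.1135]
tool_rot: [0.001, -0.703, 0.711, -0.002]
contact_force: [-0.1, -0.2, 0.1]
gripper_width: 0.354
[0.50589433 0.01481221 0.11072223] [0.17859344 0.34084815 0.76761065] 19.225
```

View pics/w13.png

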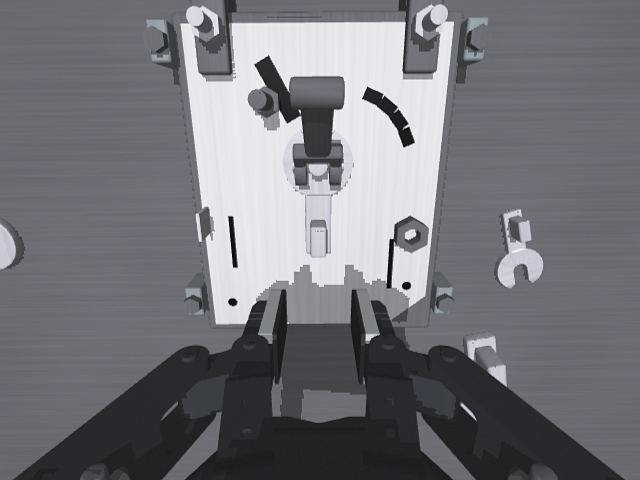

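View pics/s13c.png

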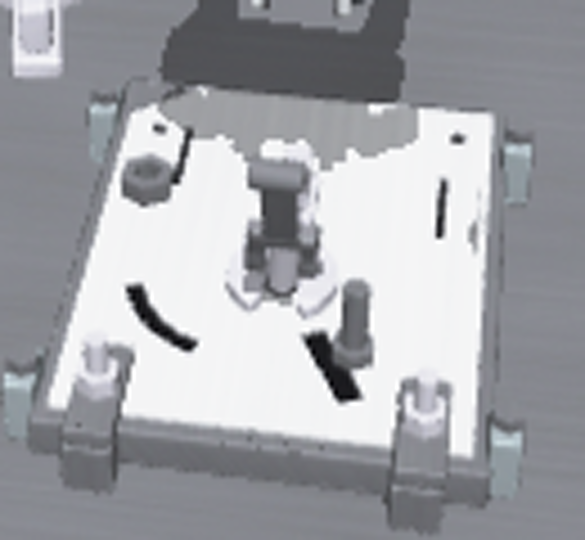

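```bash
python3 - <<'E'
from meas import *
f=load('w13')
z=f['z_map']; pts=[]
for v in range(205,270):
    for u in range(300,340):
        p=depthpt(f,u,v)
        if p[2]>0.0515 and p[2]<0.06: pts.append(p)
P=np.array(pts); print(len(P),P.min(0).round(4),P.max(0).round(4),((P.min(0)+P.max(0))/2).round(4))
c=(P.min(0)+P.max(0))/2; print('seat est',c[0]+.055, c[1]-.055*.0061)
# bar
B=[]
for v in range(70,120):
    for u in range(285,350):
        p=depthpt(f,u,v)
        if p[2]>0.105: B.append(p)
B=np.array(B); print('bar',len(B),B.min(0).round(4),B.max(0).round(4))
# disc lateral/gradient
g=cv2.cvtColor(f['image'],cv2.COLOR_BGR2GRAY)
cv2.imwrite('pics/w13c.png',cv2.resize(cv2.convertScaleAbs(g[110:265,270:370],alpha=4,beta=-720),None,fx=5,fy=3.8,interpolation=cv2.INTER_CUBIC))
print(g[160,276:296],g[160,340:360])
E
```

```text
505 [0.4933 0.0094 0.0516] [0.5172 0.0214 0.0566] [0.5053 0.0154 0.0541]
seat est 0.5602689837036319 0.015052232347845989
bar 2138 [0.5905 0.0027 0.108 ] [0.6085 0.0267 0.291 ]
[231 232 232 232 230 231 230 213 213 214 214 214 214 214 214 215 188 108
  51  54] [ 56  56  81 128 224 218 216 216 216 216 216 216 217 231 231 230 231 232
 233 233]
```

View pics/w13c.png

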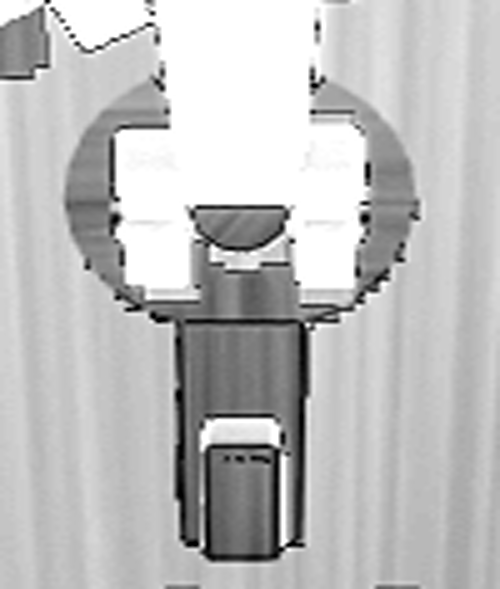

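```bash
python3 - <<'E'
from meas import *
f=load('w13'); print(f['xyz'])
for v in range(70,130,4): print(v,depthpt(f,317,v).round(4))
g=load('s13')
for v in range(254,268): print(v,depthpt(g,351,v).round(4))
E
```

```text
[0.59120095 0.01408195 0.29097498]
70 [0.6228 0.0146 0.0247]
74 [0.6202 0.0146 0.0247]
78 [0.6074 0.0144 0.1278]
82 [0.6056 0.0144 0.1304]
86 [0.604  0.0145 0.1303]
90 [0.6024 0.0145 0.1316]
94 [0.6008 0.0145 0.1308]
98 [0.5992 0.0145 0.1308]
102 [0.5976 0.0146 0.1303]
106 [0.5961 0.0146 0.1285]
110 [0.5946 0.0146 0.1204]
114 [0.5928 0.0147 0.1186]
118 [0.591  0.0147 0.1135]
122 [0.5891 0.0147 0.111 ]
126 [0.5872 0.0148 0.1067]
254 [4.662e-01 4.000e-04 2.250e-02]
255 [0.5993 0.0129 0.1292]
256 [0.6028 0.0133 0.1296]
257 [0.6055 0.0136 0.1295]
258 [0.6073 0.0138 0.1285]
259 [0.6076 0.0139 0.1263]
260 [0.6081 0.014  0.1244]
261 [0.6084 0.0141 0.1222]
262 [0.6072 0.014  0.1187]
263 [0.601  0.0135 0.111 ]
264 [0.5966 0.0132 0.1047]
265 [0.5956 0.0132 0.1013]
266 [0.5957 0.0132 0.0989]
267 [0.5898 0.0128 0.0912]
```

```bash
python3 -m handwheel '[{"dx":-0.0003,"dy":-0.03,"dz":-0.004,"ax":0,"ay":0,"az":0},{"dx":-0.0006,"dy":-0.07,"dz":-0.004,"ax":0,"ay":0,"az":0},{"dx":-0.001,"dy":-0.11,"dz":-0.004,"ax":0,"ay":0,"az":0},{"dx":-0.0013,"dy":-0.134,"dz":-0.004,"ax":0,"ay":0,"az":0},{"dx":-0.0013,"dy":-0.134,"dz":-0.004,"ax":0,"ay":0,"az":0}]' 255
python3 -m handwheel '[{"dx":0,"dy":0,"dz":0,"ax":0,"ay":0,"az":0},{"dx":0,"dy":0,"dz":0,"ax":0,"ay":0,"az":0}]'
python3 - <<'E'
from meas import *
f=grab('scene','s14'); s=manip.state();print(s['tool_pos'],s['contact_force'],s['time'])
cv2.imwrite('pics/s14c.png',cv2.resize(f['image'][180:340,280:420],None,fx=3.7,fy=3.7,interpolation=cv2.INTER_CUBIC))
d=grab('side','d14')
cv2.imwrite('pics/d14c.png',cv2.resize(d['image'][150:320,215:400],None,fx=3.5,fy=3.5,interpolation=cv2.INTER_CUBIC))
E
```

```text
time: 19.85
tool_pos: [0.6401, 0.0145, 0.1131]
tool_rot: [-0.001, -0.703, 0.711, 0.001]
contact_force: [0.1, -1.0, -0.8]
gripper_width: 0.002
time: 20.1
tool_pos: [0.6391, 0.0145, 0.1149]
tool_rot: [-0.0, -0.703, 0.711, 0.0]
contact_force: [0.5, 0.2, -0.5]
gripper_width: 0.003
[0.63930162 0.01454214 0.11518237] [-0.06720019  0.47279509  0.27012234] 20.15
```

View pics/s14c.png

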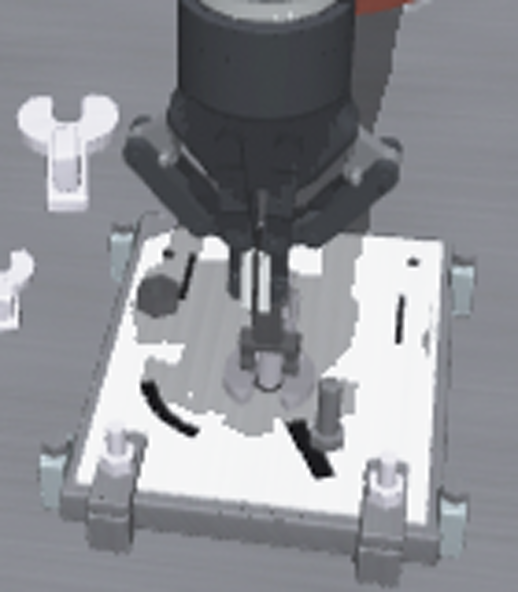

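View pics/d14c.png

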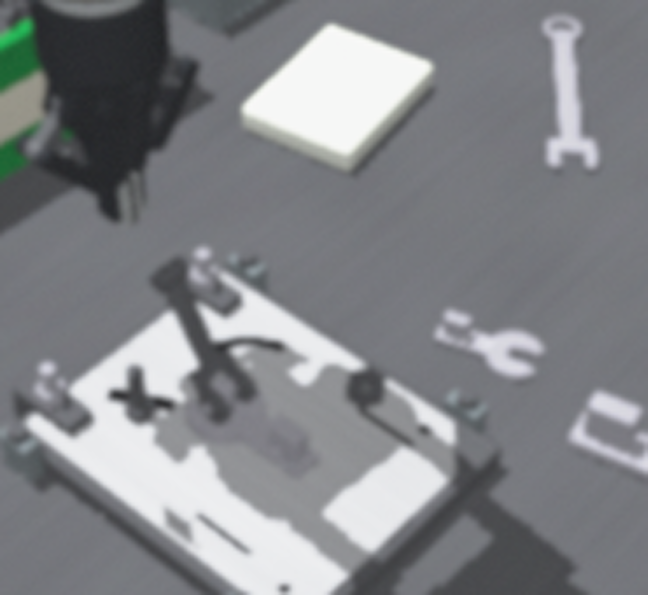

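```bash
python3 -m handwheel '[{"dx":0,"dy":0,"dz":0.025,"ax":0,"ay":0,"az":0},{"dx":0,"dy":0,"dz":0.043,"ax":0,"ay":0,"az":0},{"dx":0,"dy":0.008,"dz":0.043,"ax":0,"ay":0,"az":0},{"dx":0,"dy":0.015,"dz":0.043,"ax":0,"ay":0,"az":0},{"dx":0,"dy":0.020,"dz":0.043,"ax":0,"ay":0,"az":0}]'
python3 -m handwheel '[{"dx":0,"dy":0.005,"dz":-0.002,"ax":0,"ay":0,"az":0},{"dx":0,"dy":0.010,"dz":-0.004,"ax":0,"ay":0,"az":0},{"dx":0,"dy":0.015,"dz":-0.006,"ax":0,"ay":0,"az":0}]'
```

```text
time: 20.82
tool_pos: [0.6203, 0.0147, 0.0736]
tool_rot: [0.001, -0.703, 0.711, -0.001]
contact_force: [-1.3, 0.3, 0.8]
gripper_width: -0.004
time: 21.2
tool_pos: [0.6068, 0.0147, 0.0804]
tool_rot: [0.002, -0.703, 0.711, -0.002]
contact_force: [4.2, 0.0, 2.9]
gripper_width: -0.001
```

```bash
python3 -m handwheel '[{"dx":0,"dy":0.006,"dz":-0.003,"ax":0,"ay":0,"az":0},{"dx":0,"dy":0.012,"dz":-0.005,"ax":0,"ay":0,"az":0},{"dx":0,"dy":0.018,"dz":-0.007,"ax":0,"ay":0,"az":0},{"dx":0,"dy":0.024,"dz":-0.008,"ax":0,"ay":0,"az":0},{"dx":0,"dy":0.029,"dz":-0.009,"ax":0,"ay":0,"az":0}]'
python3 - <<'E'
from meas import *
f=grab('scene','s15'); s=manip.state();print(s['tool_pos'],s['contact_force'],s['time'])
cv2.imwrite('pics/s15c.png',cv2.resize(f['image'][180:340,280:420],None,fx=3.7,fy=3.7,interpolation=cv2.INTER_CUBIC))
E
```

```text
time: 21.82
tool_pos: [0.5752, 0.0152, 0.0868]
tool_rot: [-0.001, -0.703, 0.711, 0.001]
contact_force: [2.6, -0.6, -0.6]
gripper_width: -0.003
[0.57462581 0.01527299 0.08671288] [ 2.11807125 -0.37456167  1.59645345] 21.875
```

View pics/s15c.png

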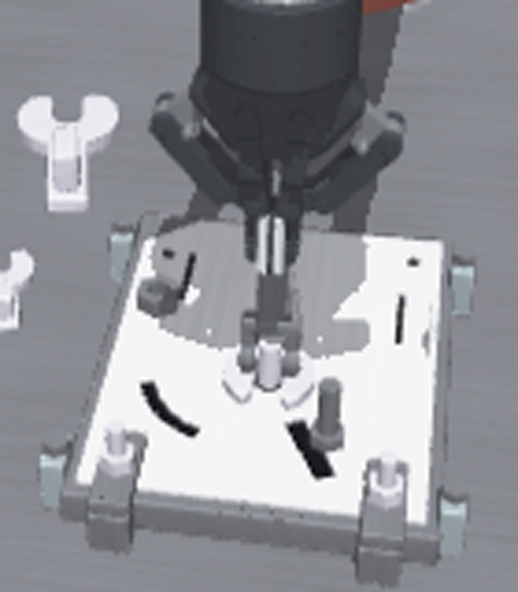

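```bash
python3 -m handwheel '[{"dx":0,"dy":0.006,"dz":-0.001,"ax":0,"ay":0,"az":0},{"dx":0,"dy":0.013,"dz":-0.001,"ax":0,"ay":0,"az":0},{"dx":0,"dy":0.02,"dz":-0.001,"ax":0,"ay":0,"az":0},{"dx":0,"dy":0.027,"dz":0,"ax":0,"ay":0,"az":0},{"dx":0,"dy":0.034,"dz":0.001,"ax":0,"ay":0,"az":0}]'
python3 - <<'E'
from meas import *
s=manip.state();print(s['tool_pos'],s['contact_force'],s['time'])
E
```

```text
time: 22.5
tool_pos: [0.542, 0.0157, 0.0866]
tool_rot: [0.0, -0.703, 0.711, -0.0]
contact_force: [3.0, 0.3, -0.7]
gripper_width: -0.0
[0.54203299 0.01571761 0.08662015] [ 2.95160483  0.27558748 -0.70066247] 22.5
```

```bash
python3 -m handwheel '[{"dx":0,"dy":-0.004,"dz":-0.001,"ax":0,"ay":0,"az":0},{"dx":0.001,"dy":-0.004,"dz":-0.021,"ax":0,"ay":0,"az":0},{"dx":0.001,"dy":0.006,"dz":-0.021,"ax":0,"ay":0,"az":0},{"dx":0.001,"dy":0.015,"dz":-0.021,"ax":0,"ay":0,"az":0},{"dx":0.001,"dy":0.015,"dz":-0.021,"ax":0,"ay":0,"az":0}]'
python3 - <<'E'
from meas import *
f=grab('scene','s16');d=grab('side','d16'); s=manip.state();print(s['tool_pos'],s['contact_force'],s['time'])
cv2.imwrite('pics/s16c.png',cv2.resize(f['image'][180:340,280:420],None,fx=3.7,fy=3.7,interpolation=cv2.INTER_CUBIC))
cv2.imwrite('pics/d16c.png',cv2.resize(d['image'][150:320,215:400],None,fx=3.5,fy=3.5,interpolation=cv2.INTER_CUBIC))
E
```

```text
time: 23.12
tool_pos: [0.5261, 0.015, 0.1069]
tool_rot: [-0.0, -0.703, 0.711, 0.0]
contact_force: [0.2, -0.3, -0.4]
gripper_width: -0.0
[0.5267558  0.01489747 0.10702035] [-0.32834901 -0.13121446  0.98677054] 23.225
```

View pics/s16c.png

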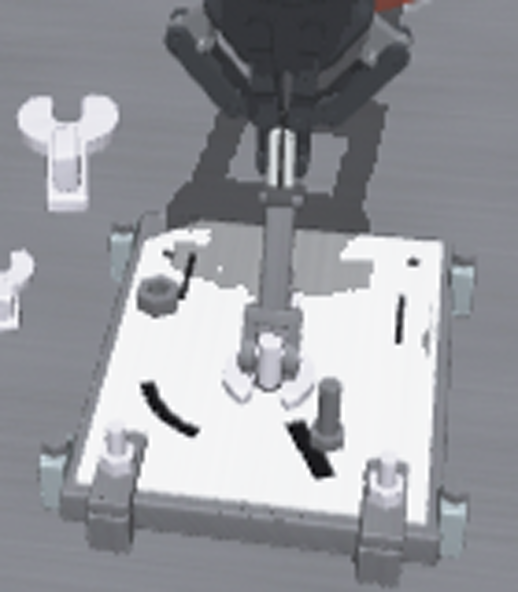

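View pics/d16c.png

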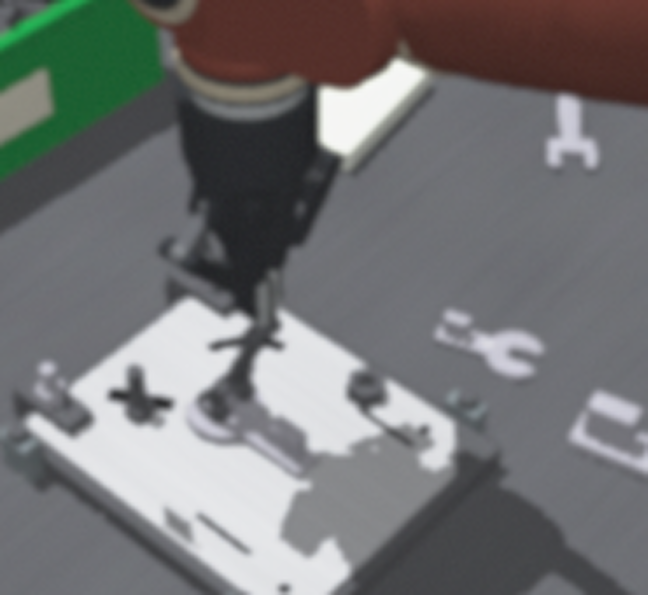

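```bash
python3 - <<'E'
from meas import *
g=load('s16')
for u in (352,356,360):
  for v in range(224,242,2): print(u,v,depthpt(g,u,v).round(4))
E
```

```text
352 224 [0.5319 0.0066 0.1526]
352 226 [0.5325 0.0068 0.1482]
352 228 [0.5351 0.0072 0.1452]
352 230 [0.5258 0.0064 0.1335]
352 232 [0.5296 0.0069 0.1314]
352 234 [0.5303 0.0071 0.1269]
352 236 [0.5315 0.0074 0.1228]
352 238 [0.5314 0.0075 0.1177]
352 240 [0.5344 0.0079 0.1149]
356 224 [0.5371 0.0149 0.1571]
356 226 [0.5373 0.0151 0.1525]
356 228 [0.5364 0.0152 0.147 ]
356 230 [0.5361 0.0153 0.1419]
356 232 [0.5289 0.0149 0.1317]
356 234 [0.5301 0.0151 0.1276]
356 236 [0.531  0.0153 0.1233]
356 238 [0.5336 0.0157 0.1203]
356 240 [0.5367 0.0161 0.1176]
360 224 [0.533  0.0224 0.155 ]
360 226 [0.5315 0.0225 0.1491]
360 228 [0.3328 0.0086 0.0004]
360 230 [0.5262 0.0225 0.1355]
360 232 [0.5304 0.0229 0.1337]
360 234 [0.5324 0.0233 0.1302]
360 236 [ 0.3616  0.0116 -0.0032]
360 238 [0.3744 0.0127 0.0004]
360 240 [ 0.3765  0.0131 -0.0042]
```

```bash
python3 -m handwheel '[{"dx":0,"dy":0.002,"dz":0.006,"ax":0,"ay":0,"az":0},{"dx":0,"dy":0.004,"dz":0.009,"ax":0,"ay":0,"az":0},{"dx":0,"dy":0.007,"dz":0.012,"ax":0,"ay":0,"az":0},{"dx":0,"dy":0.010,"dz":0.0145,"ax":0,"ay":0,"az":0}]'|grep -E "time|pos|force"
python3 -m handwheel '[{"dx":0,"dy":0.003,"dz":0.002,"ax":0,"ay":0,"az":0},{"dx":0,"dy":0.006,"dz":0.004,"ax":0,"ay":0,"az":0}]'|grep -E "time|pos|force"
```

```text
time: 23.72
tool_pos: [0.5203, 0.0147, 0.0987]
contact_force: [-8.1, 0.7, 26.7]
time: 23.98
tool_pos: [0.514, 0.0147, 0.0955]
contact_force: [-10.9, 0.9, 27.9]
```

```bash
python3 -m handwheel '[{"dx":0,"dy":0.004,"dz":0,"ax":0,"ay":0,"az":0},{"dx":0,"dy":0.007,"dz":0,"ax":0,"ay":0,"az":0}]'|grep -E "time|pos|force"
python3 - <<'E'
from meas import *
f=grab('scene','s17');s=manip.state();print(s['tool_pos'],s['contact_force'],s['time'])
cv2.imwrite('pics/s17c.png',cv2.resize(f['image'][180:340,280:420],None,fx=3.7,fy=3.7,interpolation=cv2.INTER_CUBIC))
E
```

```text
time: 24.22
tool_pos: [0.5058, 0.0149, 0.0912]
contact_force: [0.2, 0.2, 4.1]
[0.50515991 0.01496414 0.09064237] [-2.89747699  0.24558963  8.00012149] 24.275
```

View pics/s17c.png

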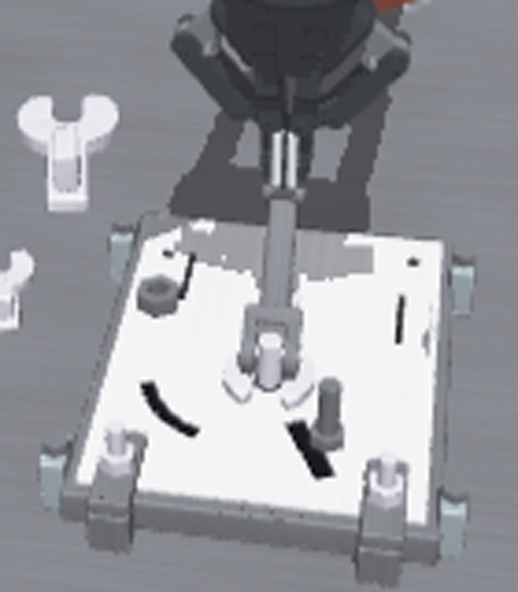

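```bash
python3 -m handwheel '[{"dx":0,"dy":0.001,"dz":0.002,"ax":0,"ay":0,"az":0},{"dx":0,"dy":0.002,"dz":0.004,"ax":0,"ay":0,"az":0}]'|grep -E "time|pos|force"
python3 -m handwheel '[{"dx":0,"dy":0.002,"dz":0.002,"ax":0,"ay":0,"az":0},{"dx":0,"dy":0.003,"dz":0.003,"ax":0,"ay":0,"az":0}]'|grep -E "time|pos|force"
```

```text
time: 24.52
tool_pos: [0.5024, 0.0149, 0.0882]
contact_force: [-12.6, 0.4, 23.3]
time: 24.78
tool_pos: [0.4988, 0.015, 0.0854]
contact_force: [-12.9, 0.6, 22.4]
```

```bash
python3 -m handwheel '[{"dx":0,"dy":0.002,"dz":0.0015,"ax":0,"ay":0,"az":0},{"dx":0,"dy":0.0035,"dz":0.003,"ax":0,"ay":0,"az":0}]'|grep -E "time|pos|force"
python3 -m handwheel '[{"dx":0,"dy":0.002,"dz":0.0015,"ax":0,"ay":0,"az":0},{"dx":0,"dy":0.0035,"dz":0.003,"ax":0,"ay":0,"az":0}]'|grep -E "time|pos|force"
```

```text
time: 25.02
tool_pos: [0.4948, 0.015, 0.082]
contact_force: [-14.4, 0.3, 20.8]
time: 25.28
tool_pos: [0.4908, 0.0151, 0.0782]
contact_force: [-14.0, -0.1, 18.0]
```

```bash
python3 -m handwheel '[{"dx":0,"dy":0,"dz":-0.012,"ax":0,"ay":0,"az":0},{"dx":0,"dy":-0.008,"dz":-0.016,"ax":0,"ay":0,"az":0},{"dx":0,"dy":-0.014,"dz":-0.016,"ax":0,"ay":0,"az":0}]'|grep -E "time|pos|force"
python3 - <<'E'
from meas import *
f=grab('scene','s18');s=manip.state();print(s['tool_pos'],s['contact_force'],s['time'])
cv2.imwrite('pics/s18c.png',cv2.resize(f['image'][180:340,280:420],None,fx=3.7,fy=3.7,interpolation=cv2.INTER_CUBIC))
for u in (352,356,358,360):
  for v in range(222,244,2): print(u,v,depthpt(f,u,v).round(4))
E
```

```text
time: 25.65
tool_pos: [0.5072, 0.015, 0.0921]
contact_force: [-0.3, -0.3, 0.2]
[0.50748815 0.01499808 0.09186705] [-0.38061199  0.4283111   0.69020481] 25.7
352 222 [0.5135 0.0048 0.1444]
352 224 [0.5125 0.0048 0.1388]
352 226 [0.5141 0.0051 0.1349]
352 228 [ 0.3319 -0.0117 -0.0023]
352 230 [0.4937 0.0035 0.11  ]
352 232 [0.4996 0.0041 0.1092]
352 234 [0.499  0.0042 0.1036]
352 236 [ 0.3651 -0.0079 -0.0026]
352 238 [ 0.3749 -0.0069 -0.0014]
352 240 [ 0.3801 -0.0063 -0.0036]
352 242 [ 0.4233 -0.0021  0.0237]
356 222 [0.5185 0.0132 0.1488]
356 224 [0.5178 0.0133 0.1433]
356 226 [0.5194 0.0136 0.1396]
356 228 [0.5183 0.0137 0.1339]
356 230 [0.5183 0.0138 0.1289]
356 232 [0.4982 0.0124 0.109 ]
356 234 [0.4987 0.0126 0.1042]
356 236 [0.5035 0.0131 0.1026]
356 238 [0.5061 0.0135 0.0994]
356 240 [0.5082 0.0138 0.0957]
356 242 [0.5125 0.0144 0.0938]
358 222 [0.5204 0.0174 0.1505]
358 224 [0.5197 0.0175 0.1451]
358 226 [0.5187 0.0176 0.1395]
358 228 [0.5179 0.0177 0.134 ]
358 230 [0.5181 0.0179 0.1291]
358 232 [0.4983 0.0165 0.1095]
358 234 [0.5009 0.0169 0.1063]
358 236 [0.5034 0.0173 0.103 ]
358 238 [0.5053 0.0176 0.0992]
358 240 [0.507  0.0179 0.0953]
358 242 [0.512  0.0185 0.0939]
360 222 [0.5129 0.0208 0.1456]
360 224 [0.5142 0.0211 0.1417]
360 226 [0.5156 0.0213 0.1377]
360 228 [0.5166 0.0216 0.1335]
360 230 [0.4942 0.0202 0.1121]
360 232 [0.4976 0.0206 0.1095]
360 234 [0.4998 0.021  0.1059]
360 236 [0.4999 0.0212 0.1008]
360 238 [0.5038 0.0217 0.0985]
360 240 [0.5058 0.022  0.0948]
360 242 [0.4231 0.0165 0.0257]
```

View pics/s18c.png

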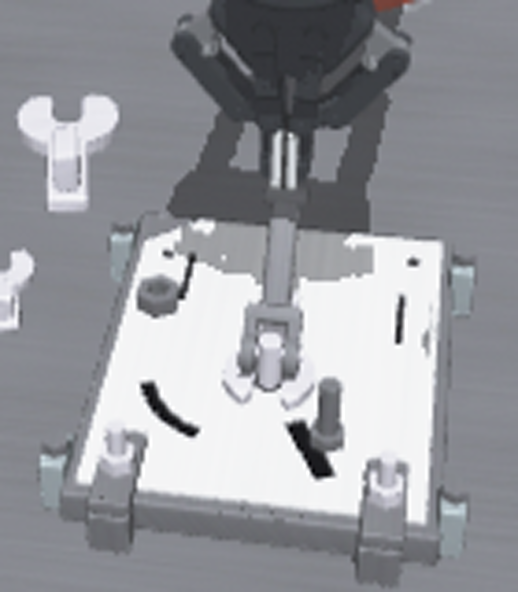

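```bash
python3 -m handwheel '[{"dx":0,"dy":0.008,"dz":0.004,"ax":0,"ay":0,"az":0},{"dx":0,"dy":0.014,"dz":0.011,"ax":0,"ay":0,"az":0},{"dx":0,"dy":0.015,"dz":0.015,"ax":0,"ay":0,"az":0}]'|grep -E "time|pos|force"
python3 -m handwheel '[{"dx":0,"dy":0.002,"dz":0.002,"ax":0,"ay":0,"az":0},{"dx":0,"dy":0.004,"dz":0.004,"ax":0,"ay":0,"az":0}]'|grep -E "time|pos|force"
```

```text
time: 26.08
tool_pos: [0.4889, 0.0154, 0.0767]
contact_force: [-10.7, 0.0, 16.6]
time: 26.32
tool_pos: [0.4863, 0.0154, 0.0739]
contact_force: [-5.7, -0.9, 10.4]
```

```bash
python3 -m handwheel '[{"dx":0,"dy":0.0015,"dz":0.002,"ax":0,"ay":0,"az":0},{"dx":0,"dy":0.003,"dz":0.004,"ax":0,"ay":0,"az":0}]'|grep -E "time|pos|force"
python3 -m handwheel '[{"dx":0,"dy":0.0015,"dz":0.002,"ax":0,"ay":0,"az":0},{"dx":0,"dy":0.003,"dz":0.004,"ax":0,"ay":0,"az":0}]'|grep -E "time|pos|force"
```

```text
time: 26.58
tool_pos: [0.4829, 0.0154, 0.0698]
contact_force: [-8.1, 0.1, 10.7]
time: 26.82
tool_pos: [0.4798, 0.0155, 0.0655]
contact_force: [-6.2, -0.1, 8.4]
```

```bash
python3 -m handwheel '[{"dx":0,"dy":0.001,"dz":0.002,"ax":0,"ay":0,"az":0},{"dx":0,"dy":0.002,"dz":0.004,"ax":0,"ay":0,"az":0}]'|grep -E "time|pos|force"
python3 -m handwheel '[{"dx":0,"dy":0.001,"dz":0.002,"ax":0,"ay":0,"az":0},{"dx":0,"dy":0.002,"dz":0.004,"ax":0,"ay":0,"az":0}]'|grep -E "time|pos|force"
```

```text
time: 27.08
tool_pos: [0.4782, 0.0155, 0.0613]
contact_force: [-4.7, 0.8, 7.0]
time: 27.32
tool_pos: [0.4762, 0.0155, 0.0572]
contact_force: [-4.1, 0.1, 7.5]
```

```bash
python3 -m handwheel '[{"dx":0,"dy":0.0005,"dz":0.001,"ax":0,"ay":0,"az":0},{"dx":0,"dy":0.0005,"dz":0.002,"ax":0,"ay":0,"az":0}]'|grep -E "time|pos|force"
python3 -m handwheel '[{"dx":0,"dy":0.0005,"dz":0.001,"ax":0,"ay":0,"az":0},{"dx":0,"dy":0.0005,"dz":0.002,"ax":0,"ay":0,"az":0}]'|grep -E "time|pos|force"
```

```text
time: 27.58
tool_pos: [0.4758, 0.0155, 0.0562]
contact_force: [-8.2, -0.4, 13.9]
time: 27.82
tool_pos: [0.4754, 0.0154, 0.0554]
contact_force: [-12.9, 0.8, 20.7]
```

```bash
python3 -m handwheel '[{"dx":0,"dy":0.0,"dz":0.001,"ax":0,"ay":0,"az":0},{"dx":0,"dy":0.0,"dz":0.001,"ax":0,"ay":0,"az":0}]'|grep -E "time|pos|force"
python3 - <<'E'
from meas import *
f=grab('scene','s19');d=grab('side','d19');s=manip.state();print(s['tool_pos'],s['contact_force'],s['time'])
cv2.imwrite('pics/s19c.png',cv2.resize(f['image'][180:340,280:420],None,fx=3.7,fy=3.7,interpolation=cv2.INTER_CUBIC))
for u in (356,):
  for v in range(222,268,2): print(u,v,depthpt(f,u,v).round(4))
E
```

```text
time: 28.08
tool_pos: [0.4752, 0.0154, 0.0551]
contact_force: [-13.7, 1.0, 24.6]
[0.47523135 0.01544021 0.05510605] [-14.19586953   0.76949838  23.75529507] 28.175
356 222 [0.4849 0.0105 0.1251]
356 224 [0.4866 0.0108 0.1211]
356 226 [0.4866 0.0109 0.1161]
356 228 [0.4852 0.011  0.1099]
356 230 [0.4874 0.0113 0.1063]
356 232 [0.4868 0.0114 0.1006]
356 234 [0.4869 0.0116 0.0954]
356 236 [0.4849 0.0116 0.0886]
356 238 [0.4871 0.012  0.0849]
356 240 [0.4913 0.0125 0.0828]
356 242 [1.2447 0.073  0.6606]
356 244 [0.5026 0.0137 0.0808]
356 246 [0.5038 0.014  0.0764]
356 248 [0.5074 0.0145 0.0739]
356 250 [0.5114 0.0149 0.0717]
356 252 [0.5187 0.0157 0.0722]
356 254 [0.5199 0.0159 0.0678]
356 256 [0.5267 0.0167 0.0679]
356 258 [0.5308 0.0171 0.0659]
356 260 [0.5339 0.0176 0.0632]
356 262 [0.5409 0.0183 0.0637]
356 264 [0.5436 0.0187 0.0605]
356 266 [0.545  0.0189 0.0563]
```

View pics/s19c.png

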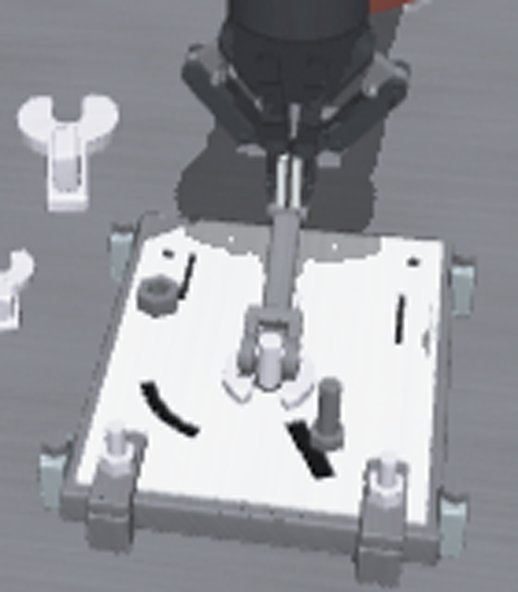

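```bash
python3 -m handwheel '[{"dx":0,"dy":0,"dz":-0.006,"ax":0,"ay":0,"az":0},{"dx":0,"dy":0,"dz":-0.04,"ax":0,"ay":0,"az":0},{"dx":0,"dy":0.03,"dz":-0.09,"ax":0,"ay":0,"az":0},{"dx":0,"dy":0.06,"dz":-0.13,"ax":0,"ay":0,"az":0},{"dx":0,"dy":0.06,"dz":-0.13,"ax":0,"ay":0,"az":0}]'
python3 - <<'E'
from meas import *
f=grab('scene','s20');d=grab('side','d20');w=grab('wrist','w20');s=manip.state();print(s['tool_pos'],s['contact_force'],s['time'])
cv2.imwrite('pics/s20c.png',cv2.resize(f['image'][200:340,280:420],None,fx=4,fy=4,interpolation=cv2.INTER_CUBIC))
print('bar', [depthpt(f,356,v).round(4).tolist() for v in range(228,268,2)])
E
```

```text
time: 28.8
tool_pos: [0.4172, 0.016, 0.1856]
tool_rot: [0.003, -0.703, 0.711, -0.003]
contact_force: [-0.6, 0.2, -0.4]
gripper_width: -0.007
[0.41560629 0.01627169 0.18040806] [ 0.70519473  0.0520231  -0.43137854] 28.95
bar [[0.3303, -0.0017, -0.0025], [0.3401, -0.0007, -0.0016], [0.3508, 0.0004, 0.0001], [0.4807, 0.0111, 0.0908], [0.485, 0.0116, 0.0887], [0.4878, 0.012, 0.0854], [0.4918, 0.0125, 0.0831], [0.4961, 0.013, 0.0811], [0.501, 0.0136, 0.0796], [0.5047, 0.0141, 0.0771], [0.509, 0.0146, 0.0752], [0.5135, 0.0151, 0.0734], [0.5174, 0.0156, 0.0711], [0.5217, 0.0161, 0.0692], [0.5238, 0.0164, 0.0656], [0.5263, 0.0168, 0.0622], [0.5339, 0.0176, 0.0631], [0.5383, 0.0181, 0.0614], [0.541, 0.0185, 0.0583], [0.5481, 0.0192, 0.059]]
```

View pics/s20c.png

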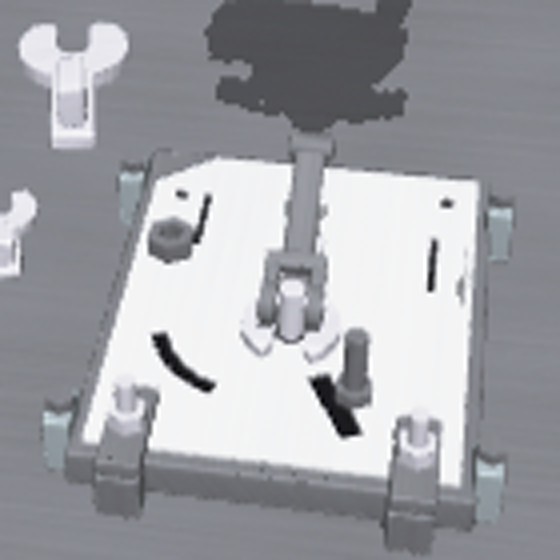

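View pics/w20.png

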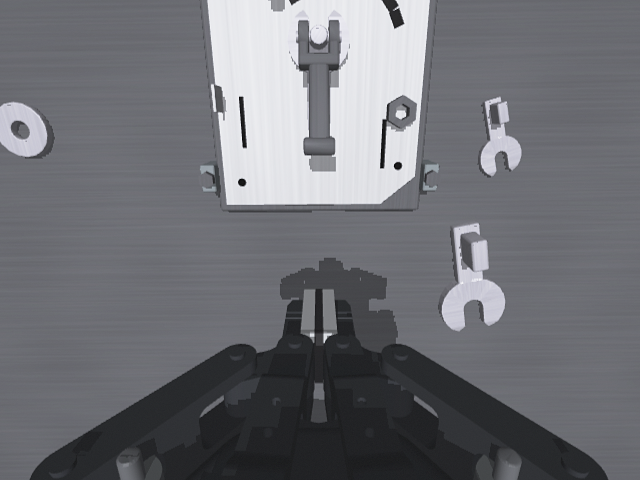

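```bash
python3 - <<'E'
from meas import *
f=load('s20'); P=np.array([depthpt(f,356,v) for v in range(240,262)]); k=np.polyfit(P[:,0],P[:,2],1); r=P[:,2]-np.polyval(k,P[:,0]); o=abs(r)<.002; k=np.polyfit(P[o,0],P[o,2],1); print('handle deg above level',np.degrees(np.arctan(-k[0])))
s=manip.state(); print(s['joint_vel'].round(3), s['time'])
print(manip.job_done())
E
```

```text
handle deg above level 24.74659875316787
[ 0.001  0.027  0.007 -0.002  0.004 -0.001] 28.95
the job is handed in; nothing more can be done
None
```

The C-washer is home on the stud, the cam lever is down at its stop, and I handed the job in at about 29 s of the 69 s. No verdict is reported.

**What I did:**
- I took the middle-sized C-washer (52 mm disc, slot away from the robot) by its lug.
- I slid it flat along the panel and wedged it under the cams. The push peaked at about 18 N.
- The stud bottomed in the slot at about 12 N total push.
- I let go and pushed the lever over from behind. I then pressed its bar down to the stop, with at most about 30 N on the lever, and lifted clear.

**Last checks:**
- **Washer:** before the lever was closed, the washer's seat point measured within about 1 mm of the stud. I did not measure it again after closing; the last pictures show the prongs still round the stud.
- **Lever:** it measured 24.7° above level, against 25° at the stop.
- **Robot:** the wrist force read about zero, so the robot was touching nothing.
- **Surroundings:** nothing else looks moved in the last pictures, but I did not measure this.
- **Clamp force:** I had no way to measure the force on the panel directly. I take it from the lever being at its stop.

**What went wrong or disagreed:**
- **First grasp missed:** the gripper closed on nothing above the lug. The cameras put the real fingertips about 37–40 mm behind the reported TCP. I worked with that offset from then on, so the tool position goes below zero at the second grasp.
- **Lever press repositioned:** while pressing the lever, a large forward force on the tool made me lift off and set down again. The camera then showed the finger had still been over the bar, so that force was friction.
- **Lever open angle:** just before closing, the lever leaned at about 62° rather than the stated 55°, which is still inside the open limit.

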